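# Park the loaded ware caddy at its kiln-bay stop

## Task

Get the pots ready for the kiln: slacken the stop's red clamp knob, slide the stop along its rail until its red pointer is at the black line on the yellow tab and clamp it tight again, and stand every lidded jar upright on the deck of the wheeled caddy. Only then roll the caddy, its wheels never lifted off the bench, nose first up the painted lane and leave it square and centred on the white line with its nose up against the stop and all four castors trailing straight behind their swivels. Do not disturb the other pottery things on the bench.

Things in the scene. Friction and masses are not known exactly. Their poses are not given: they have to be found in the camera images.
- lane (a point): origin (bench level) of the fixed parking bay: a lane 216 mm wide between yellow lines, white centre line, from x = -50 to +250 mm. x = direction in which the caddy enters, along the white line; y = left of it (robot's side); z up. A rail 32 mm wide and 30 mm high runs parallel at y = +135 mm (centre), with 58 mm high black end blocks at x = -53 and +253 mm
- stop (a joint): position in m of the grey sliding stop along the rail; grows in the lane's +x direction, -0.01 to 0.205. Sliding takes about 1-3 N when the clamp is slack; clamped it resists more than 20 N. It is slid by its clamp knob, which stands on it
- stop_face (a point): middle of the rubber face (80 mm wide, 24 mm high, centre 49 mm above the bench) of the stop's arm, on the lane's centre line, looking along the lane's -x; the caddy's nose comes up against it. The 16 mm thick arm reaches here from the rail. Axes as the lane's
- stop_pointer (a point): red pointer on the robot's side of the stop's carriage, 44 mm above the bench, on a level with the knob's axis along the rail. Axes as the lane's
- mark_line (a point): black line across the top of a fixed yellow tab (30 x 20 x 22 mm) beside the rail on the robot's side, 22 mm above the bench: the set-mark. Axes as the lane's; the pointer is at the mark when its x in this frame is 0
- clamp (a joint): angle in rad of the stop's red clamp knob: 0 = fully slack, 1.4 = fully tight (end stop). Seen from above, turning clockwise tightens, anticlockwise slackens; the stop is free below 0.75, the clamp bites from about 0.85 and holds well from 1.2. It stays where it is left; turning takes up to 0.2 N m
- clamp_grip (a point): grip point of the red clamp knob, on its vertical axis, 93 mm above the bench: an upright bar 58 mm long, 16 mm thick, 34 mm high (18 mm below to 16 mm above this point; below it a collar 17 mm in radius tops out 26 mm under this point). x axis = along the bar; it turns with the knob. Pinch the bar across its 16 mm and turn
- caddy: small wheeled ware caddy, 0.6 to 0.95 kg empty, loose. Plywood deck 176 x 176 mm, rim 5 mm thick and 18 mm above the deck, four swivel castors (wheels 28 mm across, swivel axes at x = +-62, y = +-62 mm, trail 18 mm). Origin on the bench under the deck's middle; x = forward (rubber nose), y left, z up. It rolls in any direction; 5 to 15 cm of straight rolling brings the castors in line
- caddy_deck (a point): middle of the deck's upper face, 46 mm above the bench; axes as the caddy's. Inside the rim the deck is 166 x 166 mm
- caddy_handle (a point): middle of the caddy's blue push bar, 135 mm above the bench, 128 mm behind the deck's middle: a level round bar 16 mm thick and 132 mm long, along the caddy's y axis, on two posts at its ends. Axes as the caddy's
- caddy_nose (a point): front of the caddy's rubber nose, 102 mm ahead of the deck's middle, 50 mm above the bench; 110 mm wide. Axes as the caddy's
- axle_fl (a point): wheel centre of the caddy's front left castor, 14 mm above the bench; trailing straight when it lies 18 mm behind its swivel axis in the caddy's frame (swivel axis at x = +62, y = +62 mm). The axes of this point roll with the wheel
- axle_fr (a point): wheel centre of the caddy's front right castor, 14 mm above the bench; trailing straight when it lies 18 mm behind its swivel axis in the caddy's frame (swivel axis at x = +62, y = -62 mm). The axes of this point roll with the wheel
- axle_rl (a point): wheel centre of the caddy's rear left castor, 14 mm above the bench; trailing straight when it lies 18 mm behind its swivel axis in the caddy's frame (swivel axis at x = -62, y = +62 mm). The axes of this point roll with the wheel
- axle_rr (a point): wheel centre of the caddy's rear right castor, 14 mm above the bench; trailing straight when it lies 18 mm behind its swivel axis in the caddy's frame (swivel axis at x = -62, y = -62 mm). The axes of this point roll with the wheel
- jar1_knob (a point): middle of the lid knob of the terracotta lidded jar (one solid piece, 0.13 to 0.21 kg; body 64 mm across, 48 mm high; clay-brown lid knob 26 mm across from 56 to 80 mm above the underside). This point is on the axis, 66 mm above the underside. z axis = the jar's axis. None if absent
- jar2_knob (a point): middle of the lid knob of the grey-green lidded jar (one solid piece, 0.13 to 0.21 kg; body 64 mm across, 48 mm high; clay-brown lid knob 26 mm across from 56 to 80 mm above the underside). This point is on the axis, 66 mm above the underside. z axis = the jar's axis. None if absent
- jar3_knob (a point): middle of the lid knob of the cream lidded jar (one solid piece, 0.13 to 0.21 kg; body 64 mm across, 48 mm high; clay-brown lid knob 26 mm across from 56 to 80 mm above the underside). This point is on the axis, 66 mm above the underside. z axis = the jar's axis. None if absent
- jar4_knob (a point): middle of the lid knob of the slate-blue lidded jar (one solid piece, 0.13 to 0.21 kg; body 64 mm across, 48 mm high; clay-brown lid knob 26 mm across from 56 to 80 mm above the underside). This point is on the axis, 66 mm above the underside. z axis = the jar's axis. None if absent
- dish: blue glaze dish, 90 mm across, 30 mm high, a bystander; origin under its middle
- bowl: cream bowl, 100 mm across, 40 mm high, a bystander; origin under its middle
- paddle: wooden paddle 200 mm long lying on the bench, a bystander; origin under its middle
- glaze_bottle: dark green glaze pot with white cap, 60 mm across, 100 mm high, a bystander; origin under its middle
Not all that is in view belongs to the job. There is more than one size of the part that bears mark_line; the job needs the smaller.

How it is judged:
By the outcome, as a careful person would: the job done as asked, in the order asked, and still so for the second after the job is handed in, with the robot touching nothing.
Of jar1, jar2, jar3, jar4 only 2 to 4 are there at a start; the rules pass over those that are not, and their reading is None.
At some moment in a run one of jar1, jar2, jar3, jar4 may be knocked a few centimetres aside while the robot is not near it.
Once in a run the grip may slacken for a moment while it holds something.
It also fails if it takes over 210 s, if anything falls off the work surface, if the arm or the gripper's body presses on something with over 40 N, if the wrist force passes 120 N, or if a joint passes its speed limit or range.

## Robot

A 7-joint arm with a two-finger parallel gripper is mounted at the origin on the work surface. World frame = base frame: x ahead of the robot, y to its left, z up, the work surface at z = 0. Lengths are in mm, angles in rad, forces in N, time in s.
With the tool pointing down it reaches from about 425 to 950 mm from the base axis. Payload 16.7 kg.
Tool frame: the origin (TCP) lies where the fingers leave the gripper's body, on its centre line; the fingertips stand 97 mm ahead of it and the grasp point (between the pads) lies 78 mm ahead of it; x points along the fingers, y is the direction in which the jaws open and shut, and the axes are right-handed (so a half turn about x gives the same grasp; the last joint's range is limited). The gripper opens to 94 mm and grips with 3 to 60 N. Pads are 16 mm wide; open, the fingers measure 119 mm over their backs; the gripper's body (75 mm by 177 mm) begins 78 mm behind the grasp point.
Start: joints at [-1.399, 0.426, 0.074, 1.606, -0.034, 1.111, -0.067], TCP at [213.493, 640.314, 302.667] pointing down, gripper open.
Joint ranges: [-2.85, 2.85], [-0.5, 2.14], [-1.23, 1.37], [0.21, 2.46], [-1.02, 4.16], [0.16, 2.05], [-2.73, 2.73]. Speed limits (rad/s): [1.89, 1.89, 2.39, 2.39, 3.01, 3.01, 3.01].

## Interface

Orientations are given as a unit quaternion [w, x, y, z].
In Python, from bench import robot gives the robot as it stands.
- The arm moves only by the tool step_arm, never from a script. Its argument "motion" is a list that holds one entry, the list of rows, each a list of 4 numbers: the shift along the world's x, y, z in cm, then the turn about the world's z in degrees. A call has 1 to 20 rows; each row is the pose to reach, as a shift and turn from the pose commanded when the call began; what a row does not reach only later rows make up. A row lasts 1/12 s, in which the tool goes at most 41.7 mm and 7.16 degrees, less where a joint would pass 70% of its speed; a pose out of reach is approached as far as the arm can. A call with a gripper value outside its range is refused whole. "fingers" is the finger opening in cm, from 0 to 9.4, set as the call begins (left out, the last holds). The fingers move at their own pace and stop on an object; "newtons" is the grip in N (left out, the last holds). Time passes only in rows, so rows that repeat a pose let the fingers close. It gives the time, the measured TCP pose, the force and the opening at its end, in the units of the state.
- robot.sense(): the state, without advancing time (a new reading comes with each control period).
- robot.get_image(name): name is "scene" or "side" or "wrist"; returns a dict with "image" (400x640x3 uint8, red, green, blue), "range_z" (400x640 float32, mm along the optical axis (not along the pixel's ray), 0 where there is no reading), "intrinsics" (3x3 intrinsics, pixels), "extrinsics" (4x4, takes a point from world to camera coordinates); the wrist camera has in their place "T_tool_cam" (4x4, takes a point from camera to tool coordinates, whose origin is the TCP and whose axes are the tool frame's). Camera axes: x right, y down, z forward; pixel columns grow to the right and rows downward; lengths in mm; the calibration is good to about 2 mm. The wrist camera is an equidistant fisheye: a pixel r from the principal point sees the ray r / f radians off the axis. A picture is of the moment at which its call begins: read the wrist's pose just before it.
- robot.sign_off(): hands the job in, once; it reports no verdict.
Trained networks look in the newest picture that a camera, given by its name, has taken for a name from the list of things; names that differ only in an ending like _2 or _b are one class to them, and where a whole thing is asked for, a point or a joint stands for the part that bears it (a point fixed in the world has none). Each returns a list of dicts, best first, with "score" (0 to 1); they miss things now and then, are a little off and sometimes report something else, mostly with a low value. They report only what shows in the picture. A call takes as long as a camera call. They do not tell look-alikes from the thing itself.
- robot.search_frame(camera, thing): "bbox" ([left, top, right, bottom] in pixels, round what is visible of it).
- robot.outline_of(camera, thing): "mask" (400x640 bool, what is visible of it) and "bbox" ([left, top, right, bottom] in pixels, round what is visible of it).
- robot.pinpoint(camera, thing): "point" ([column, row] in pixels: a listed point, or the origin of a listed thing).
The state is a dict: "time_s": time; "q": joint angles; "qvel": joint speeds; "tau": joint torques, N m; "ee_pos": TCP position; "ee_rot": TCP orientation; "ft_force": force on the tool from outside, world axes, zero at the start; "torque": the same for the moment, N m; "width": opening from 0.0 (shut) to 1.0 (fully open).
Only numpy, scipy, OpenCV 4.12 (cv2) and the standard library are available. Lean on these libraries where they do the work, as an engineer would, in place of code of your own. Each camera call takes 0.05 s, during which the arm holds its last target.

## Working session

There is one attempt and no reset: what is moved stays moved. The work goes in short steps, Python scripts to look and compute and a tool call to move; the robot and the scene stay as the last step left them, time stands still between calls to the robot, and variables do not carry over. Pictures are saved under pics/ and viewed, and the job is handed in when it is done.

Besides the shell and the picture viewer there is one more tool, called after "Request:" as name([rows], argument=value, ...), one row to a line, values as JSON. step_arm: Moves the arm, as the interface text tells. Its arguments: {"type":"object","properties":{"motion":{"type":"array"},"fingers":{"type":"number"},"newtons":{"type":"number"}},"required":["motion"]}

```bash
ls; mkdir -p pics; python3 - <<'E'
from bench import robot
import cv2
s=robot.sense();print(s)
for c in("scene","side","wrist"):
    r=robot.get_image(c);cv2.imwrite(f"pics/{c}0.png",r["image"][:,:,::-1])
    print(c,r["intrinsics"].tolist(),(r.get("extrinsics") if "extrinsics" in r else r["T_tool_cam"]).tolist())
E
```

```text
pics
{'time_s': 0.0, 'q': array([-1.39850926,  0.42673388,  0.07388378,  1.60661884, -0.03407186,
        1.11079024, -0.06706773]), 'qvel': array([ 0.00014378, -0.00050099, -0.00116636,  0.00150972,  0.00179191,
        0.0012549 , -0.00010567]), 'tau': array([ 9.06797013e-04, -9.35830665e+01,  3.66691276e+00, -4.54173839e+01,
       -4.87740117e-02,  2.03402649e-02,  1.67674912e-04]), 'ee_pos': array([213.42329201, 640.03601577, 301.97005309]), 'ee_rot': array([ 0.69794724,  0.11282909,  0.69799886, -0.11374024]), 'ft_force': array([-0.25269687, -0.74142494,  0.51479181]), 'torque': array([ 0.00755147, -0.00962742, -0.01024118]), 'width': 1.000470710549103}
scene [[401.784215984124, 0.0, 320.88295703022146], [0.0, 401.784215984124, 198.8198177931848], [0.0, 0.0, 1.0]] [[-0.7029592136619242, 0.7111183936181856, 0.012608496567839682, 440.19841843052757], [0.607023791728035, 0.6091086317504192, -0.5104006181454445, -240.8227337995684], [-0.3706352117701838, -0.3511371597894816, -0.8598443084716252, 1429.943490386523], [0.0, 0.0, 0.0, 1.0]]
side [[371.88187296020624, 0.0, 318.06223526533], [0.0, 371.88187296020624, 194.40370953051203], [0.0, 0.0, 1.0]] [[-0.9901767894695765, -0.13859470187031217, -0.01847793844564927, 548.3854484058082], [-0.058451800803839764, 0.5303622686166359, -0.8457536585854085, 171.6199145334656], [0.12701697752076355, -0.8363655735629574, -0.5332535183008129, 927.7132743951446], [0.0, 0.0, 0.0, 1.0]]
wrist [[309.70691628693146, 0.0, 324.5940224972728], [0.0, 309.70691628693146, 197.6658767849746], [0.0, 0.0, 1.0]] [[0.0014144336964967898, -0.25019648955476276, 0.9681940487277285, -81.73690567779884], [0.9999989993697369, 0.0003294535787610275, -0.001375761557349693, 0.6076966038107701], [2.523571782483395e-05, 0.9681950258469685, 0.250196705190827, -73.58400936687008], [0.0, 0.0, 0.0, 1.0]]
```

View pics/scene0.png

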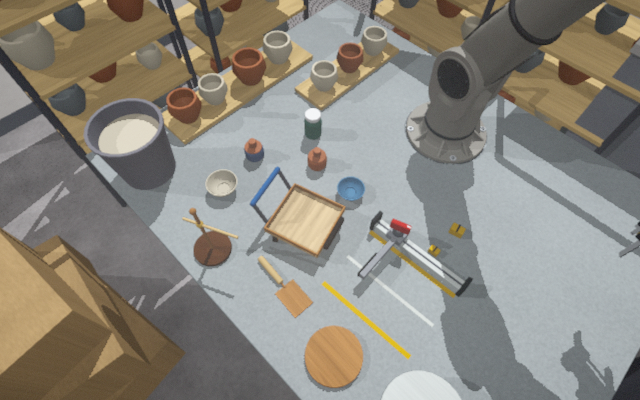

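View pics/side0.png

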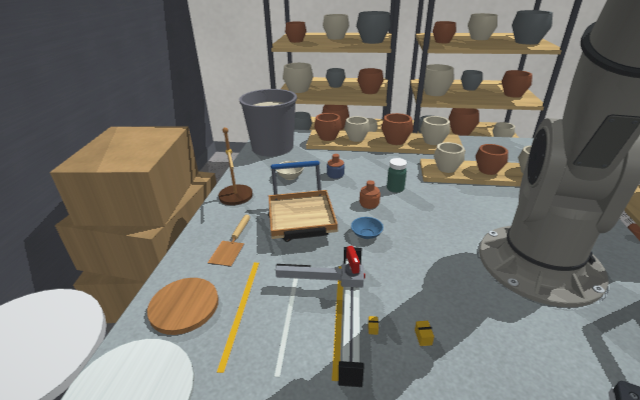

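View pics/wrist0.png

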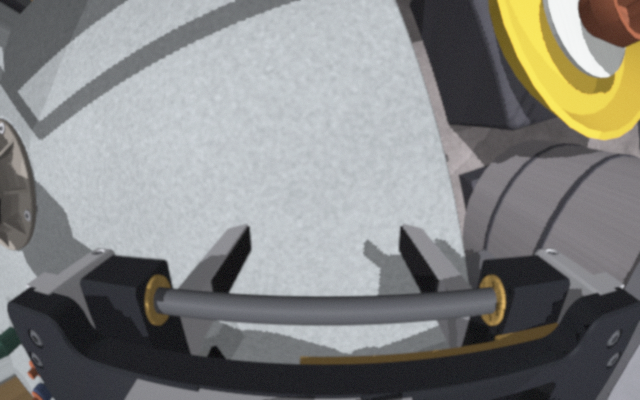

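The scene camera shows:
- The slate jar is at (254,150) and the terracotta jar at (317,158).
- The caddy is at (305,218) and the clamp knob at (400,228).
- There are two yellow tabs, a small one at (434,250) next to the rail and a bigger one at (457,230).
- The bystanders are the dish (350,189), bowl (221,184), bottle (313,123) and paddle (287,285).

Next I'll measure their positions.

```bash
cat > h.py <<'E'
from bench import robot
import numpy as np, cv2
from scipy.spatial.transform import Rotation as R
def grab(c):
    s=robot.sense(); r=robot.get_image(c); r["s"]=s; r["c"]=c
    if c=="wrist":
        q=s["ee_rot"]; T=np.eye(4); T[:3,:3]=R.from_quat([q[1],q[2],q[3],q[0]]).as_matrix(); T[:3,3]=s["ee_pos"]
        r["W"]=T@np.array(r["T_tool_cam"])
    else: r["W"]=np.linalg.inv(np.array(r["extrinsics"]))
    return r
def ray(r,px):
    K=np.array(r["intrinsics"]); u=(px[0]-K[0,2])/K[0,0]; v=(px[1]-K[1,2])/K[1,1]
    if r["c"]=="wrist":
        t=np.hypot(u,v); d=np.array([u/t*np.sin(t),v/t*np.sin(t),np.cos(t)]) if t>1e-9 else np.array([0,0,1.])
    else: d=np.array([u,v,1.])
    return r["W"][:3,3], r["W"][:3,:3]@d
def atz(r,px,z):
    o,d=ray(r,px); return o+d*(z-o[2])/d[2]
def depthpt(r,px):
    z=r["range_z"][int(round(px[1])),int(round(px[0]))]
    o,d=ray(r,px); c=np.linalg.inv(r["W"])[:3,:3]@d
    return o+d*(z/c[2])
def cloud(r,mask=None):
    if mask is None: mask=np.ones((400,640),bool)
    v,u=np.nonzero(mask&(r["range_z"]>0)); K=np.array(r["intrinsics"])
    a=(u-K[0,2])/K[0,0]; b=(v-K[1,2])/K[1,1]; z=r["range_z"][v,u]
    if r["c"]=="wrist":
        t=np.hypot(a,b)+1e-12; k=np.tan(t)/t; a=a*k;b=b*k
    P=np.stack([a*z,b*z,z],1)
    return P@r["W"][:3,:3].T+r["W"][:3,3], np.stack([u,v],1)
def proj(r,P):
    p=np.linalg.inv(r["W"])@np.append(P,1); K=np.array(r["intrinsics"])
    if r["c"]=="wrist":
        rr=np.hypot(p[0],p[1]); t=np.arctan2(rr,p[2]); return np.array([K[0,2]+K[0,0]*t*p[0]/rr,K[1,2]+K[1,1]*t*p[1]/rr])
    return np.array([K[0,0]*p[0]/p[2]+K[0,2],K[1,1]*p[1]/p[2]+K[1,2]])
def save(r,n,crop=None,k=1):
    im=r["image"][:,:,::-1]
    if crop: im=im[crop[1]:crop[3],crop[0]:crop[2]]
    cv2.imwrite(f"pics/{n}.png",cv2.resize(im,None,fx=k,fy=k,interpolation=cv2.INTER_CUBIC))
H=dict(stop_face=49,stop_pointer=44,mark_line=22,clamp_grip=93,caddy_deck=46,caddy_handle=135,caddy_nose=50,axle_fl=14,axle_fr=14,axle_rl=14,axle_rr=14,jar1_knob=66,jar2_knob=66,jar3_knob=66,jar4_knob=66,dish=0,bowl=0,paddle=0,glaze_bottle=0,lane=0,caddy=0)
E
python3 - <<'E'
from h import *
np.set_printoptions(precision=1,suppress=True)
for c in("scene","side"):
    r=grab(c); print(c)
    for n,z in H.items():
        for x in robot.pinpoint(c,n)[:3]:
            if x["score"]>.2: print(n,round(x["score"],2),np.array(x["point"]),atz(r,x["point"],z))
E
```

```text
scene
stop_face 0.6 [367.6 262. ] [585.6 142.2  49. ]
stop_face 0.41 [433.7 249.8] [424.8 251.   49. ]
stop_pointer 0.98 [401.  227.1] [431.7 138.8  44. ]
mark_line 0.72 [460.4 230. ] [301.3 267.1  22. ]
mark_line 0.51 [318.2 154.3] [ 403.8 -232.9   22. ]
clamp_grip 0.63 [397.9 226.4] [461.8 140.3  93. ]
caddy_deck 0.97 [307.2 221.3] [614.4 -69.3  46. ]
caddy_deck 0.54 [280.9 279.9] [790.6   8.6  46. ]
caddy_handle 0.89 [264.2 184.3] [ 649.5 -206.7  135. ]
caddy_nose 0.89 [337.7 234.7] [583.9  25.7  50. ]
caddy_nose 0.68 [402.5 227.5] [432.7 143.8  50. ]
axle_rr 0.52 [276.  230.3] [ 690.6 -126.    14. ]
jar1_knob 0.88 [315.6 152.2] [ 427.5 -221.5   66. ]
jar1_knob 0.62 [332.2 236.2] [604.5  22.6  66. ]
jar4_knob 0.69 [250.7 146.3] [ 559.8 -386.5   66. ]
jar4_knob 0.43 [405.9 227.3] [433.7 153.3  66. ]
dish 0.55 [345.4 191. ] [434.1 -78.7   0. ]
bowl 0.75 [222.8 190.3] [ 711.8 -359.     0. ]
paddle 0.76 [279.4 282. ] [789.3  -4.1   0. ]
glaze_bottle 0.65 [308.7 133.6] [ 351.3 -332.2    0. ]
glaze_bottle 0.21 [365.6 265.5] [579.2 136.2   0. ]
lane 0.55 [359.7 269.9] [601.4 133.1   0. ]
[... 388 characters left out ...]
-85.9  46. ]
caddy_handle 0.8 [293.6 162.5] [ 656.2 -217.3  135. ]
caddy_nose 0.84 [306.8 236.3] [578.9  22.9  50. ]
axle_fr 0.25 [300.4 226. ] [613.2 -65.1  14. ]
axle_rl 0.39 [232.6 237.6] [787.8   7.6  14. ]
jar1_knob 0.69 [370.2 187.9] [ 423.1 -208.7   66. ]
jar1_knob 0.44 [289.6 176.5] [ 679.7 -251.4   66. ]
jar1_knob 0.41 [371.  319.5] [411.3 278.5  66. ]
jar3_knob 0.57 [361.9 274. ] [433.4 158.4  66. ]
jar4_knob 0.68 [333.2 155. ] [ 557.3 -419.5   66. ]
dish 0.57 [366.9 233. ] [425.7 -72.7   0. ]
bowl 0.52 [290.1 177.6] [ 703.9 -358.2    0. ]
paddle 0.98 [232.8 239.2] [792.7  -2.2   0. ]
glaze_bottle 0.95 [393.4 188. ] [ 344.9 -326.     0. ]
caddy 0.6 [300.2 223. ] [620.2 -97.5   0. ]
```

```bash
python3 - <<'E'
from h import *
r=grab("scene"); save(r,"s_crop",(200,100,480,330),2.8)
r=grab("side"); save(r,"d_crop",(190,140,450,390),2.4)
print(robot.sense()["time_s"])
E
```

```text
2.45
```

View pics/s_crop.png

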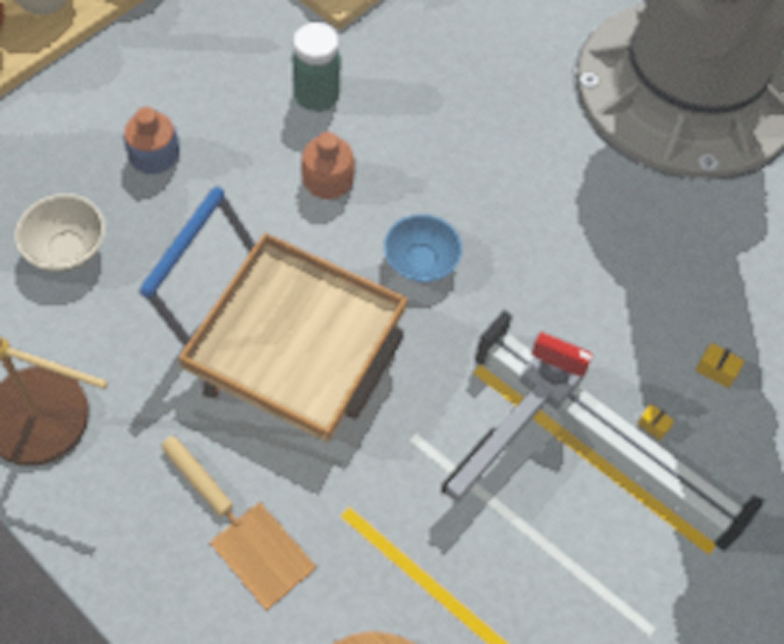

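View pics/d_crop.png

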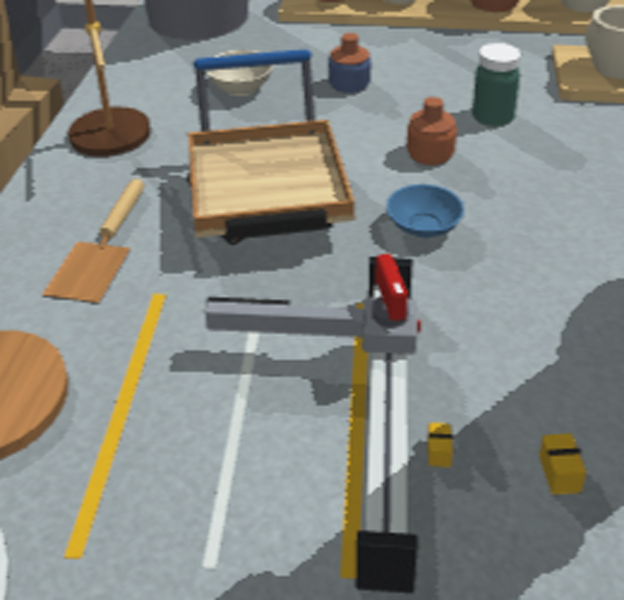

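```bash
python3 - <<'E'
from h import *
np.set_printoptions(precision=1,suppress=True)
for c in("scene","side"):
    r=grab(c); hsv=cv2.cvtColor(r["image"],cv2.COLOR_RGB2HSV)
    P,uv=cloud(r); 
    col=hsv[uv[:,1],uv[:,0]].astype(int)
    def fit(m,n):
        Q=P[m]; Z=np.array([atz(r,p,0)[:2] for p in uv[m]])
        if n.startswith("white"): pass
        mm=Z.mean(0);
        vx,vy,x0,y0=cv2.fitLine(Z.astype(np.float32),cv2.DIST_HUBER,0,.01,.01).ravel()
        d=np.array([vx,vy]); d*=np.sign(d[1]); t=(Z-[x0,y0])@d
        print(c,n,m.sum(),np.array([x0,y0]),np.degrees(np.arctan2(d[1],d[0])),"ends",np.array([x0,y0])+t.min()*d,np.array([x0,y0])+t.max()*d)
    low=abs(P[:,2])<8
    box=(P[:,0]>300)&(P[:,0]<750)&(P[:,1]>60)&(P[:,1]<440)
    yl=low&box&(col[:,0]>18)&(col[:,0]<32)&(col[:,1]>150)
    fit(yl&(P[:,0]>560),"yfar"); fit(yl&(P[:,0]<545)&(P[:,0]>430),"ynear")
    wh=low&box&(col[:,1]<25)&(col[:,2]>205)&(P[:,0]>500)
    fit(wh,"white")
    # tabs
    tb=box&(abs(P[:,2]-22)<4)&(col[:,0]>15)&(col[:,0]<35)&(col[:,1]>120)&(P[:,0]<450)
    for lo,hi in((360,450),(250,345)):
        m=tb&(P[:,0]>lo)&(P[:,0]<hi); print("tab",m.sum(),P[m].mean(0),np.ptp(P[m],0) if m.sum() else 0)
    # knob
    rd=((col[:,0]<6)|(col[:,0]>174))&(col[:,1]>150)&box&(P[:,2]>100)&(P[:,2]<116)
    Q=P[rd];print("knobtop",rd.sum(),Q.mean(0)); 
    rect=cv2.minAreaRect(Q[:,:2].astype(np.float32)); print(rect)
    # high black blocks
    bl=box&(col[:,2]<60)&(abs(P[:,2]-58)<4); print("blk",bl.sum(),[P[bl&(P[:,1]<200)].mean(0),P[bl&(P[:,1]>300)].mean(0)])
    dk=(abs(P[:,2]-46)<4)&(P[:,0]>480)&(P[:,0]<740)&(P[:,1]>-220)&(P[:,1]<40)
    print("deck",dk.sum(),cv2.minAreaRect(P[dk][:,:2].astype(np.float32)))
    rim=(abs(P[:,2]-64)<4)&(P[:,0]>480)&(P[:,0]<740)&(P[:,1]>-220)&(P[:,1]<40)
    print("rim",rim.sum(),cv2.minAreaRect(P[rim][:,:2].astype(np.float32)))
    hb=(col[:,0]>100)&(col[:,0]<125)&(col[:,1]>120)&(P[:,2]>115)&(P[:,2]<150)
    q=P[hb];print("handle",hb.sum(),q.mean(0),q[q[:,0].argmin()],q[q[:,0].argmax()])
    f=box&(abs(P[:,2]-61)<4)&(P[:,0]>480)&(P[:,0]<640); print("arm top",f.sum(),cv2.minAreaRect(P[f][:,:2].astype(np.float32)) if f.sum() else 0)
E
```

```text
scene yfar 464 [695.2 240.6] 93.017365 ends [703.4  85.2] [687.8 381.7]
scene ynear 273 [478.6 239.7] 93.06336 ends [487.5  74.1] [471.7 370. ]
scene white 313 [586.  249.4] 92.94416 ends [594.8  77.8] [579.4 377.1]
tab 50 [409.2 249.1  22.6] [18.6 28.1  7.9]
tab 17 [319.1 258.1  21.2] [ 8.2 34.7  6.4]
knobtop 63 [461.1 142.3 110. ]
((459.2297668457031, 144.8955535888672), (11.381248474121094, 50.94881820678711), 18.012508392333984)
blk 51 [array([nan, nan, nan]), array([449.2, 373.1,  59.2])]
deck 2504 ((614.2612915039062, -71.11932373046875), (174.2783966064453, 187.6294403076172), 16.178197860717773)
rim 569 ((614.4660034179688, -76.25376892089844), (178.12879943847656, 198.0557403564453), 16.527013778686523)
handle 171 [ 653.  -198.3  142.5] [ 586.1 -213.2  140.5] [ 719.7 -180.5  140.7]
arm top 337 ((556.2177734375, 114.23748016357422), (104.67646026611328, 153.10256958007812), 89.27043914794922)
side yfar 610 [693.5 254.4] 93.04685 ends [702.7  82.9] [686.9 379.9]
side ynear 551 [476.7 262.4] 93.1305 ends [487.1  72.2] [470.9 368.3]
side white 346 [583.7 284.4] 93.00781 ends [592.  126.1] [579.1 372.3]
tab 108 [405.2 249.3  22.2] [18.7 29.9  6.2]
tab 39 [311.5 267.9  22.3] [18.7 34.   7.7]
knobtop 141 [455.2 146.9 107.6]
((454.4993591308594, 144.6902313232422), (15.893318176269531, 57.72420120239258), 18.554811477661133)
blk 246 [array([498.6, 103.3,  58.9]), array([443.2, 373. ,  57.9])]
deck 1909 ((609.077392578125, -72.08338928222656), (172.3611602783203, 192.12142944335938), 15.904730796813965)
rim 504 ((610.9038696289062, -76.21611785888672), (175.83668518066406, 199.44552612304688), 16.472896575927734)
handle 202 [ 647.9 -197.8  139.5] [ 581.4 -214.5  142.1] [ 716.  -178.8  140.1]
arm top 465 ((537.7711791992188, 141.182373046875), (175.9459228515625, 80.21153259277344), 28.89803695678711)<stdin>:29: RuntimeWarning: Mean of empty slice.
  ret = um.true_divide(
```

```bash
cat >> h.py <<'E'
def yaw(s=None):
    s=s or robot.sense(); q=s["ee_rot"]; M=R.from_quat([q[1],q[2],q[3],q[0]]).as_matrix()
    return np.degrees(np.arctan2(M[1,1],M[0,1])),M
O=np.array([592.,127.]); A=np.radians(93.05); ex=np.array([np.cos(A),np.sin(A)]); ey=np.array([-ex[1],ex[0]])
def tolane(p): d=np.array(p)[:2]-O; return np.array([d@ex,d@ey])
def fromlane(a,b): return O+a*ex+b*ey
E
python3 - <<'E'
from h import *
np.set_printoptions(precision=3,suppress=True)
print(yaw(), robot.sense()["time_s"])
E
```

```text
(np.float64(71.56048404795789), array([[-0.   ,  0.316,  0.949],
       [-0.   ,  0.949, -0.316],
       [-1.   , -0.   , -0.   ]])) 2.55
```

Request:
step_arm([
  [[3, -6, -0.5, -6], [6, -12, -1, -12], [9, -18, -2, -18], [12, -24, -3, -24], [15, -30, -4, -30], [18, -36, -5, -36], [21, -42, -5, -42], [23, -46.5, -5, -48], [24.4, -49.5, -5, -53], [24.4, -49.5, -5, -53], [24.4, -49.5, -5, -53], [24.4, -49.5, -5, -53], [24.4, -49.5, -5, -53], [24.4, -49.5, -5, -53], [24.4, -49.5, -5, -53]],
], fingers=9.4)

```text
time_s: 3.8
ee_pos: [458.7, 141.7, 252.8]
ee_rot: [0.573, 0.414, 0.573, -0.414]
ft_force: [-0.8, 0.3, -0.8]
width: 0.998
```

```bash
python3 - <<'E'
from h import *
np.set_printoptions(precision=2,suppress=True)
s=robot.sense();print(s["time_s"],s["ee_pos"],yaw(s)[0],s["q"])
r=grab("wrist"); save(r,"w1")
for n in("clamp_grip","stop_pointer","mark_line","stop_face"):
    for x in robot.pinpoint("wrist",n)[:3]: 
        p=atz(r,x["point"],H[n]); print(n,round(x["score"],2),np.array(x["point"]),p,tolane(p))
E
```

```text
3.8 [458.73 141.75 252.79] 18.249802963224212 [-0.88  0.17  0.5   2.11 -0.1   0.89 -0.  ]
clamp_grip 0.71 [326.  208.7] [458.7  143.37  93.  ] [ 23.44 132.24]
stop_pointer 0.7 [297.3 185.7] [430.   142.78  44.  ] [ 24.38 160.93]
mark_line 0.94 [309.1  73.3] [405.85 250.71  22.  ] [133.44 179.3 ]
mark_line 0.66 [218.9  41.1] [303.64 259.41  22.  ] [147.56 280.9 ]
stop_face 0.77 [446.6 236.2] [592.55 141.37  49.  ] [14.32 -1.31]
```

View pics/w1.png

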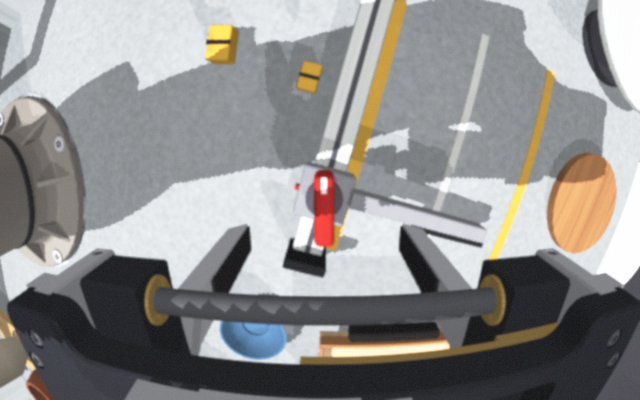

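Request:
step_arm([
  [[0, 0, -2, 0], [0, 0, -4, 0], [0, 0, -5, 0], [0, 0, -5, 0], [0, 0, -5, 0]],
])

```text
time_s: 4.47
ee_pos: [457.3, 145.7, 202.7]
ee_rot: [0.574, 0.412, 0.574, -0.413]
ft_force: [0.6, 0.3, 0.5]
width: 0.997
```

```bash
python3 - <<'E'
from h import *
np.set_printoptions(precision=2,suppress=True)
s=robot.sense();print(s["time_s"],s["ee_pos"],yaw(s)[0],s["qvel"])
r=grab("wrist"); save(r,"w2",(220,80,420,280),3)
for n in("clamp_grip","stop_pointer","mark_line","stop_face"):
    for x in robot.pinpoint("wrist",n)[:3]: 
        p=atz(r,x["point"],H[n]); print(n,round(x["score"],2),np.array(x["point"]),p,tolane(p))
E
```

```text
4.4667 [457.29 145.71 202.69] 18.605056173622543 [ 0.   -0.02  0.01 -0.01  0.    0.01 -0.  ]
clamp_grip 0.57 [327.5 235.2] [458.94 144.35  93.  ] [ 24.41 131.95]
stop_pointer 0.67 [292.1 204.7] [429.82 142.    44.  ] [ 23.6  161.15]
mark_line 0.89 [200.5  32. ] [301.59 259.52  22.  ] [147.79 282.95]
stop_face 0.87 [467.1 260.5] [594.31 142.65  49.  ] [15.51 -3.14]
```

View pics/w2.png

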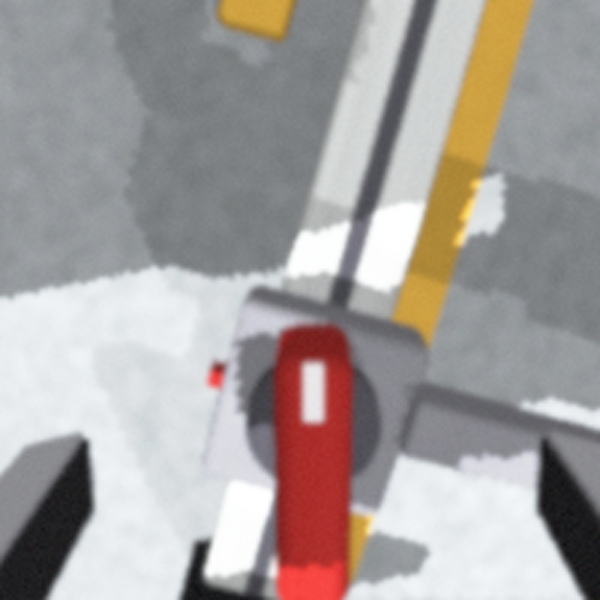

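Request:
step_arm([
  [[0.05, -0.1, -1.5, 0], [0.05, -0.15, -3, 0], [0.05, -0.15, -3.1, 0], [0.05, -0.15, -3.1, 0]],
])

```text
time_s: 5.05
ee_pos: [457.8, 143.6, 171.7]
ee_rot: [0.574, 0.413, 0.574, -0.413]
ft_force: [1.0, 0.5, -0.6]
width: 0.999
```

Request:
step_arm([
  [[0, 0, 0, 0], [0, 0, 0, 0], [0, 0, 0, 0], [0, 0, 0, 0], [0, 0, 0, 0], [0, 0, 0, 0], [0, 0, 0, 0], [0, 0, 0, 0], [0, 0, 0, 0], [0, 0, 0, 0]],
], fingers=0.5, newtons=30)

```text
time_s: 5.88
ee_pos: [458.0, 143.8, 171.6]
ee_rot: [0.574, 0.413, 0.574, -0.413]
ft_force: [0.2, 0.5, -0.7]
width: 0.324
```

Request:
step_arm([
  [[0, 0, 0, 0], [0, 0, 0, 0], [0, 0, 0, 0], [0, 0, 0, 0], [0, 0, 0, 0], [0, 0, 0, 0]],
])

```text
time_s: 6.38
ee_pos: [457.7, 143.7, 171.6]
ee_rot: [0.574, 0.413, 0.574, -0.413]
ft_force: [-5.2, -1.7, 5.2]
width: 0.166
```

Request:
step_arm([
  [[0, 0, 0, 5], [0, 0, 0, 10], [0, 0, 0, 15], [0, 0, 0, 20], [0, 0, 0, 25], [0, 0, 0, 30], [0, 0, 0, 35], [0, 0, 0, 40], [0, 0, 0, 45], [0, 0, 0, 50], [0, 0, 0, 50], [0, 0, 0, 50]],
])

```text
time_s: 7.38
ee_pos: [457.3, 143.6, 171.4]
ee_rot: [0.694, 0.131, 0.695, -0.132]
ft_force: [-6.5, -1.4, 4.8]
width: 0.165
```

```bash
python3 - <<'E'
from h import *
np.set_printoptions(precision=2,suppress=True)
s=robot.sense();print(s["time_s"],s["ee_pos"],yaw(s)[0],s["ft_force"],s["torque"],s["width"]*94)
r=grab("scene"); save(r,"s3",(340,180,500,310),5)
E
```

```text
7.3833 [457.33 143.62 171.42] 68.60111395908952 [-6.53 -1.37  4.82] [-0.18  1.42  0.09] 15.518942798460726
```

View pics/s3.png

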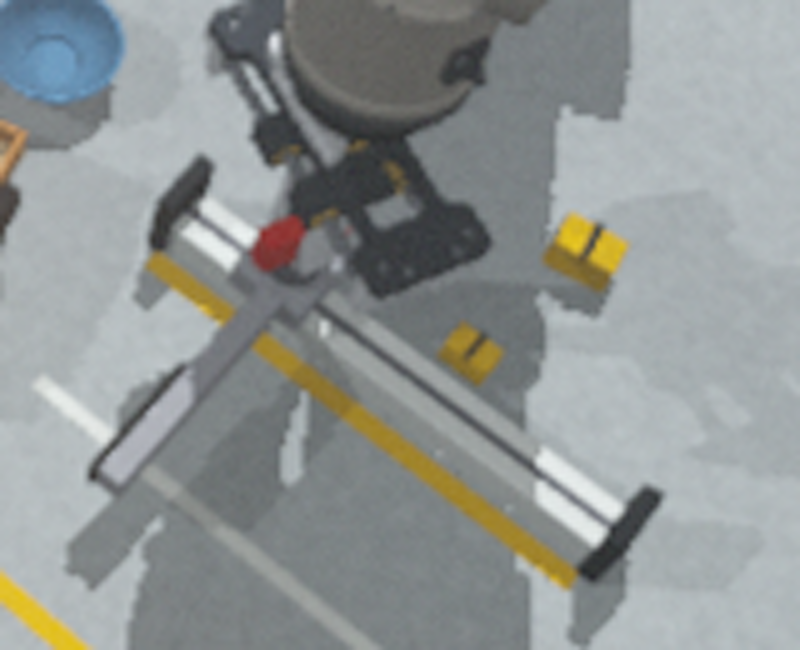

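The knob turns with the gripper. I'll turn it further, to where it's fully slack.

Request:
step_arm([
  [[0, 0, 0, 4], [0, 0, 0, 8], [0, 0, 0, 12], [0, 0, 0, 16], [0, 0, 0, 20], [0, 0, 0, 20]],
])

```text
time_s: 7.93
ee_pos: [457.3, 143.6, 171.5]
ee_rot: [0.707, 0.007, 0.708, -0.007]
ft_force: [-5.9, -0.2, 4.8]
width: 0.167
```

```bash
python3 - <<'E'
from h import *
np.set_printoptions(precision=2,suppress=True)
s=robot.sense();print(s["time_s"],s["ee_pos"],yaw(s)[0],s["ft_force"],s["torque"],s["width"]*94)
r=grab("wrist"); save(r,"w3")
for n in("stop_pointer","mark_line","stop_face"):
    for x in robot.pinpoint("wrist",n)[:3]: 
        p=atz(r,x["point"],H[n]); print(n,round(x["score"],2),np.array(x["point"]),p,tolane(p))
E
```

```text
7.9333 [457.29 143.62 171.45] 88.83455126918301 [-5.94 -0.19  4.76] [-0.11  1.55  0.13] 15.682867669901118
stop_pointer 0.7 [325.2 252.7] [479.71 144.17  44.  ] [ 23.12 111.21]
stop_pointer 0.67 [321.8 185.6] [429.08 142.83  44.  ] [ 24.47 161.85]
mark_line 0.9 [468.8  26.5] [304.08 262.86  22.  ] [150.98 280.28]
mark_line 0.7 [455.7 146.4] [403.51 249.11  22.  ] [131.96 181.72]
stop_face 0.73 [325.9 365.4] [591.29 142.63  49.  ] [15.65 -0.12]
stop_face 0.47 [325.5 252.4] [477.19 144.44  49.  ] [ 23.52 113.72]
```

View pics/w3.png

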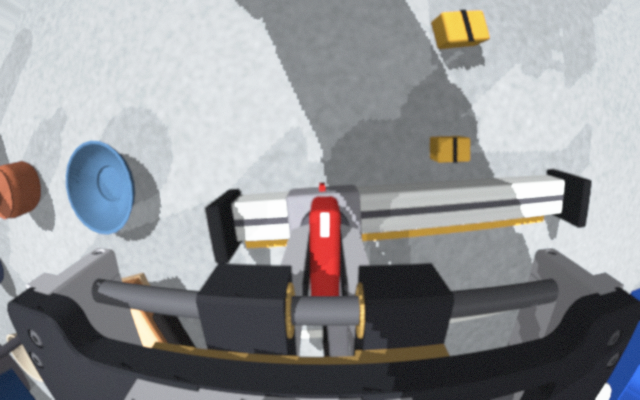

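Request:
step_arm([
  [[-0.05, 1, 0, 0], [-0.13, 2.5, 0, 0], [-0.21, 4, 0, 0], [-0.29, 5.5, 0, 0], [-0.37, 7, 0, 0], [-0.45, 8.5, 0, 0], [-0.51, 9.5, 0, 0], [-0.53, 10, 0, 0], [-0.53, 10, 0, 0], [-0.53, 10, 0, 0]],
])

```text
time_s: 8.97
ee_pos: [452.0, 244.3, 171.4]
ee_rot: [0.707, 0.009, 0.707, -0.009]
ft_force: [-6.2, 1.0, 3.7]
width: 0.17
```

```bash
python3 - <<'E'
from h import *
np.set_printoptions(precision=2,suppress=True)
s=robot.sense();print(s["time_s"],s["ee_pos"],yaw(s)[0],s["ft_force"],s["torque"],s["width"]*94)
r=grab("wrist"); save(r,"w4",(270,110,430,230),5)
for n in("stop_pointer","mark_line","stop_face"):
    for x in robot.pinpoint("wrist",n)[:3]: 
        p=atz(r,x["point"],H[n]); print(n,round(x["score"],2),np.array(x["point"]),p,tolane(p))
E
```

```text
8.9667 [452.04 244.32 171.45] 88.60881531057451 [-6.16  1.03  3.72] [ 0.23  1.53 -0.1 ] 15.961270295701414
stop_pointer 0.86 [321.2 187. ] [424.85 243.24  44.  ] [124.97 160.73]
mark_line 0.92 [338.9  18.2] [300.26 259.26  22.  ] [147.59 284.29]
mark_line 0.89 [328.4 151.3] [402.45 248.95  22.  ] [131.86 182.8 ]
stop_face 0.64 [328.1 363.7] [583.92 244.85  49.  ] [118.11   1.8 ]
```

View pics/w4.png

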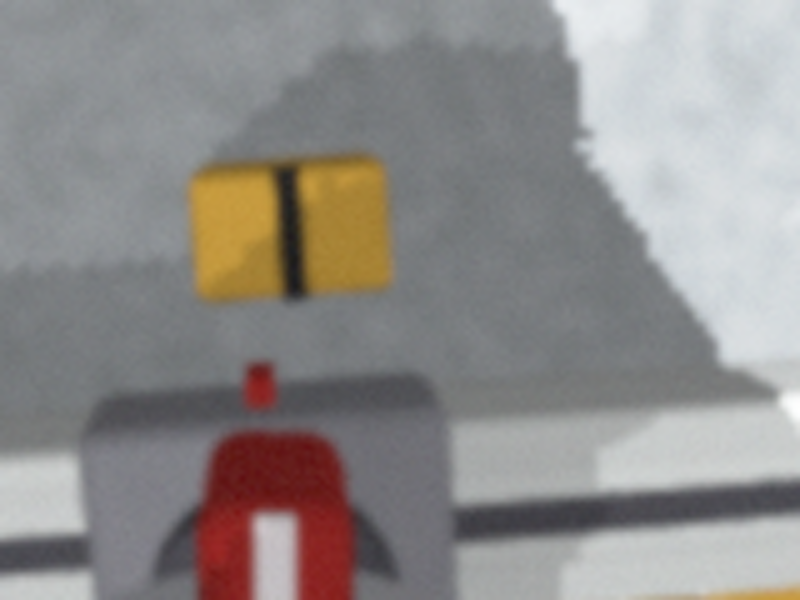

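```bash
python3 - <<'E'
from h import *
np.set_printoptions(precision=2,suppress=True)
r=grab("wrist")
for px,z in(((322,186.6),44),((322,189),44),((328,156.4),22),((329.1,169),22),((327.2,144),22)):
    print(px,tolane(atz(r,px,z)))
# tilt check
print(yaw()[1])
r=grab("scene"); save(r,"s4",(380,200,480,290),7)
E
```

```text
(322, 186.6) [125.14 160.96]
(322, 189) [125.   159.26]
(328, 156.4) [130.87 178.97]
(329.1, 169) [130.97 169.34]
(327.2, 144) [130.99 188.34]
[[-0.    0.02  1.  ]
 [-0.    1.   -0.02]
 [-1.   -0.   -0.  ]]
```

View pics/s4.png

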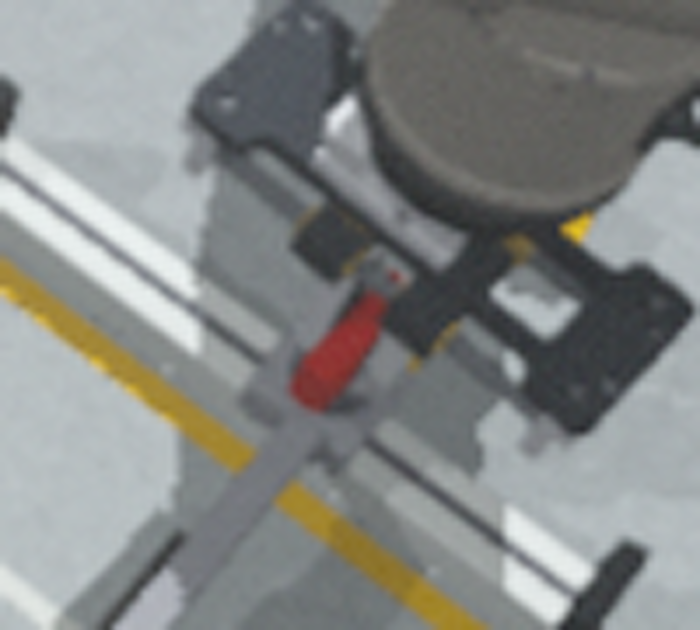

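Request:
step_arm([
  [[-0.01, 0.3, 0, 0], [-0.03, 0.59, 0, 0], [-0.03, 0.59, 0, 0], [-0.03, 0.59, 0, 0], [-0.03, 0.59, 0, 0]],
])

```text
time_s: 9.68
ee_pos: [451.8, 249.8, 171.5]
ee_rot: [0.707, 0.009, 0.707, -0.009]
ft_force: [-6.2, 0.4, 3.5]
width: 0.171
```

```bash
python3 - <<'E'
from h import *
np.set_printoptions(precision=2,suppress=True)
s=robot.sense();print(s["time_s"],s["ee_pos"],yaw(s)[0],s["ft_force"],s["torque"],s["width"]*94)
r=grab("wrist"); save(r,"w5",(270,110,430,230),5)
for n in("stop_pointer","mark_line"):
    for x in robot.pinpoint("wrist",n)[:3]: 
        p=atz(r,x["point"],H[n]); print(n,round(x["score"],2),np.array(x["point"]),p,tolane(p))
E
```

```text
9.6833 [451.76 249.82 171.47] 88.57580505753761 [-6.17  0.37  3.54] [ 0.24  1.52 -0.  ] 16.047993783875228
stop_pointer 0.68 [322.6 188.5] [425.66 249.68  44.  ] [131.36 159.58]
mark_line 0.86 [318.8 154.5] [404.41 247.22  22.  ] [130.03 180.93]
mark_line 0.55 [331.4  21. ] [302.23 259.17  22.  ] [147.4  282.32]
```

View pics/w5.png

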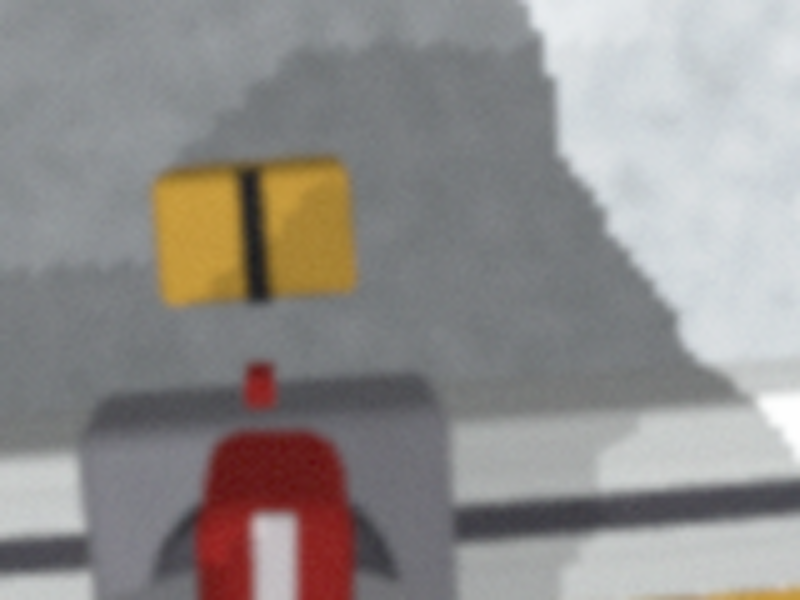

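```bash
python3 - <<'E'
from h import *
np.set_printoptions(precision=2,suppress=True)
r=grab("wrist")
im=r["image"].astype(int)
red=(im[:,:,0]-im[:,:,1:].max(2)); 
for v in range(183,191): 
    w=np.clip(red[v,310:335]-40,0,None); 
    if w.sum()>0: u=(w*np.arange(310,335)).sum()/w.sum(); print(v,u,tolane(atz(r,(u,v),44)))
for v in range(145,169,3):
    w=np.clip(100-im[v,314:327,0],0,None); u=(w*np.arange(314,327)).sum()/w.sum(); print(v,u,tolane(atz(r,(u,v),22)))
print(r["W"][:3,3],tolane(r["W"][:3,3]))
E
```

```text
183 321.7142857142857 [131.01 163.52]
184 321.53333333333336 [130.83 162.83]
185 321.53846153846155 [130.77 162.13]
186 321.54901960784315 [130.72 161.42]
187 321.50344827586207 [130.64 160.72]
188 321.5083612040134 [130.58 160.01]
189 321.5418181818182 [130.55 159.3 ]
190 321.58947368421053 [130.52 158.59]
145 319.41975308641975 [131.02 188.06]
148 319.5796178343949 [130.95 185.8 ]
151 319.8954248366013 [131.01 183.52]
154 320.05732484076435 [130.95 181.26]
157 320.44117647058823 [131.05 178.97]
160 320.6530612244898 [131.03 176.69]
163 320.7351351351351 [130.9  174.41]
166 321.15714285714284 [131.04 172.1 ]
[378.54 252.51 253.3 ] [136.69 206.48]
```

Request:
step_arm([
  [[0, 0.04, 0, 0], [0, 0.04, 0, -4], [0, 0.04, 0, -9], [0, 0.04, 0, -14], [0, 0.04, 0, -19], [0, 0.04, 0, -24], [0, 0.04, 0, -29], [0, 0.04, 0, -34], [0, 0.04, 0, -39], [0, 0.04, 0, -44], [0, 0.04, 0, -49], [0, 0.04, 0, -54], [0, 0.04, 0, -59], [0, 0.04, 0, -63], [0, 0.04, 0, -66], [0, 0.04, 0, -68], [0, 0.04, 0, -68], [0, 0.04, 0, -68]],
])

```text
time_s: 11.38
ee_pos: [452.1, 250.3, 171.6]
ee_rot: [0.581, 0.402, 0.582, -0.402]
ft_force: [-5.6, 1.1, 4.5]
width: 0.17
```

```bash
python3 - <<'E'
from h import *
np.set_printoptions(precision=2,suppress=True)
s=robot.sense();print(s["time_s"],s["ee_pos"],yaw(s)[0],s["ft_force"],s["torque"],s["width"]*94)
E
```

```text
11.3833 [452.12 250.31 171.63] 20.649659160596276 [-5.56  1.07  4.5 ] [ 0.23  1.35 -0.05] 15.965961582039068
```

Request:
step_arm([
  [[0, 0, 0, -2], [0, 0, 0, -4], [0, 0, 0, -6], [0, 0, 0, -6]],
])

```text
time_s: 11.72
ee_pos: [452.2, 250.3, 171.7]
ee_rot: [0.559, 0.433, 0.559, -0.433]
ft_force: [-4.3, 1.4, 5.0]
width: 0.164
```

```bash
python3 - <<'E'
from h import *
np.set_printoptions(precision=2,suppress=True)
s=robot.sense();print(s["time_s"],s["ee_pos"],yaw(s)[0],s["ft_force"],s["torque"],s["width"]*94)
E
```

```text
11.7167 [452.17 250.29 171.65] 14.536613024212535 [-4.31  1.4   5.02] [0.2  1.28 0.01] 15.425834532814925
```

Request:
step_arm([
  [[0, 0, 0, -2], [0, 0, 0, -4], [0, 0, 0, -6], [0, 0, 0, -6]],
])

```text
time_s: 12.05
ee_pos: [452.3, 250.1, 171.7]
ee_rot: [0.536, 0.461, 0.536, -0.461]
ft_force: [-4.4, -0.5, 4.6]
width: 0.175
```

```bash
python3 - <<'E'
from h import *
np.set_printoptions(precision=2,suppress=True)
s=robot.sense();print(s["time_s"],s["ee_pos"],yaw(s)[0],s["ft_force"],s["torque"],s["width"]*94)
r=grab("wrist"); save(r,"w6")
for n in("stop_pointer","mark_line"):
    for x in robot.pinpoint("wrist",n)[:3]: 
        p=atz(r,x["point"],H[n]); print(n,round(x["score"],2),np.array(x["point"]),p,tolane(p))
E
```

```text
12.05 [452.28 250.1  171.68] 8.574673832155224 [-4.37 -0.55  4.61] [-0.24  1.12  0.7 ] 16.436429697235724
stop_pointer 0.61 [286.9 217.7] [424.1  250.19  44.  ] [131.95 161.1 ]
mark_line 0.77 [154.4 178.4] [304.34 258.35  22.  ] [146.47 280.27]
mark_line 0.64 [268.9 205.7] [407.07 250.21  22.  ] [132.88 178.12]
```

View pics/w6.png

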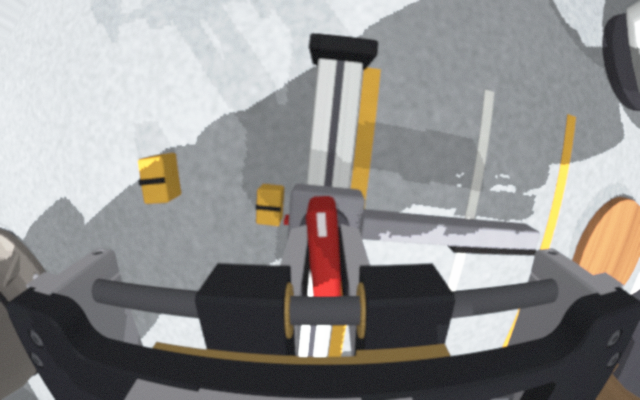

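Torque has risen to 0.7 N m, so the end stop is reached and the knob is tight. Before releasing I'll check the pointer.

```bash
python3 - <<'E'
from h import *
np.set_printoptions(precision=2,suppress=True)
r=grab("wrist"); save(r,"w7",(240,170,340,245),8)
E
```

View pics/w7.png

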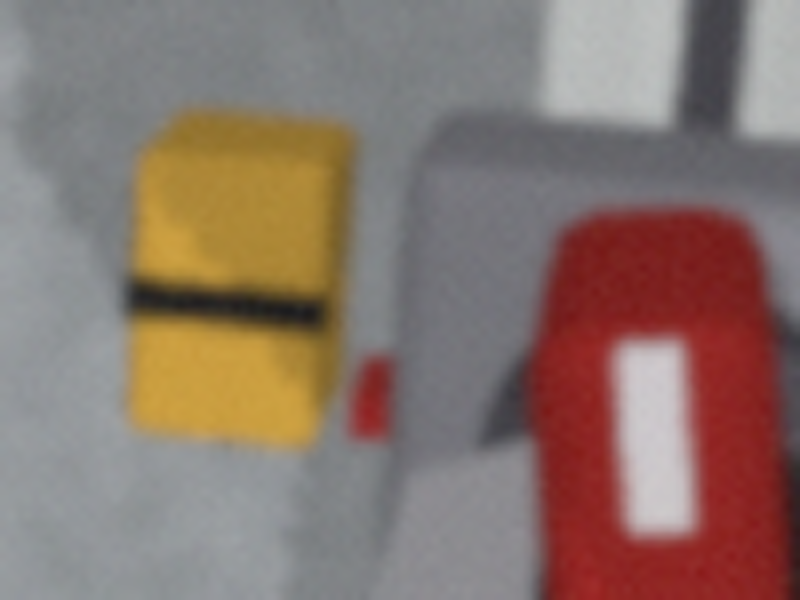

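```bash
python3 - <<'E'
from h import *
np.set_printoptions(precision=2,suppress=True)
r=grab("wrist")
for px,z in(((286.5,219.5),44),((268.5,208),22),((258,207),22),((278,209),22)): print(tolane(atz(r,px,z)))
E
```

```text
[130.46 161.33]
[130.82 178.37]
[130.76 186.87]
[130.78 170.75]
```

Request:
step_arm([
  [[0, 0, 0, 2], [0, 0, 0, 2], [0, 0, 0, 2], [0, 0, 0, 2], [0, 0, 0, 2], [0, 0, 0, 2]],
], fingers=5)

```text
time_s: 12.8
ee_pos: [452.5, 250.1, 171.6]
ee_rot: [0.544, 0.452, 0.544, -0.452]
ft_force: [-0.4, -0.9, -0.1]
width: 0.53
```

Request:
step_arm([
  [[0, 0, 2, 0], [0, 0, 5, 0], [0, 0, 9, 0], [-3, 0, 13, 4], [-3, 0, 15, 10], [-3, 0, 15, 10], [-3, 0, 15, 10]],
], fingers=9.4)

```text
time_s: 13.38
ee_pos: [422.6, 250.6, 323.0]
ee_rot: [0.581, 0.404, 0.581, -0.401]
ft_force: [0.8, -1.4, 1.2]
width: 0.981
```

```bash
python3 - <<'E'
from h import *
np.set_printoptions(precision=2,suppress=True)
s=robot.sense();print(s["time_s"],s["ee_pos"],yaw(s)[0])
r=grab("wrist"); save(r,"w8")
for n in("stop_pointer","mark_line","clamp_grip","stop_face"):
    for x in robot.pinpoint("wrist",n)[:3]: 
        p=atz(r,x["point"],H[n]); print(n,round(x["score"],2),np.array(x["point"]),p,tolane(p))
r=grab("side"); save(r,"d8",(260,220,460,370),4)
E
```

```text
13.3833 [422.55 250.55 323.  ] 20.57783728153035
stop_pointer 0.73 [326. 185.] [425.4  247.57  44.  ] [129.27 159.94]
mark_line 0.75 [312.8 172.7] [406.13 252.18  22.  ] [134.89 178.95]
mark_line 0.66 [239.8 142.2] [305.62 257.24  22.  ] [145.29 279.04]
clamp_grip 0.7 [350.6 201.1] [451.56 250.24  93.  ] [130.54 133.68]
stop_face 0.66 [444.3 228.9] [588.1  248.86  49.  ] [121.89  -2.59]
```

View pics/w8.png

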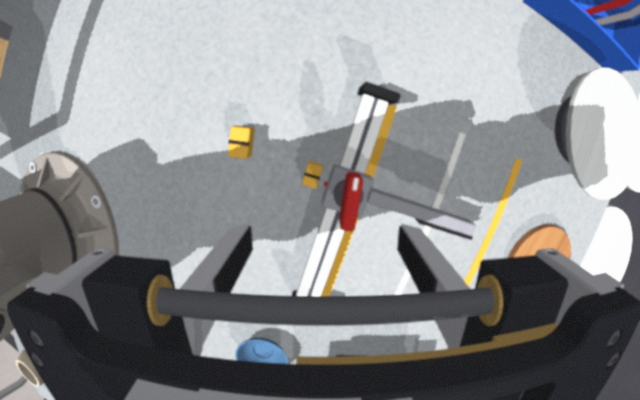

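View pics/d8.png

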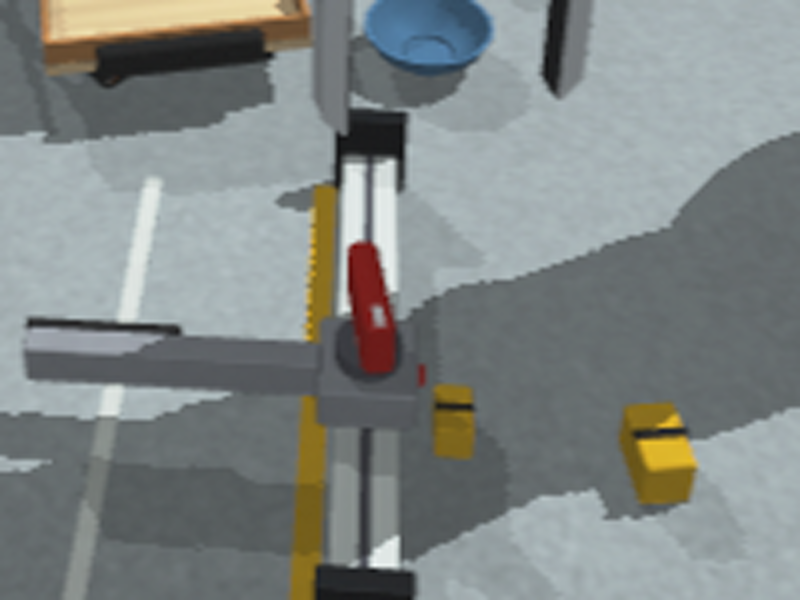

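```bash
cat > jar.py <<'E'
from h import *
np.set_printoptions(precision=1,suppress=True)
def jars(names=("jar1_knob","jar4_knob"),cams=("scene","side")):
    for c in cams:
        r=grab(c)
        for n in names:
            for x in robot.outline_of(c,n)[:2]:
                P,uv=cloud(r,x["mask"])
                if len(P)<15: continue
                zt=np.percentile(P[:,2],97)
                print(c,n,round(x["score"],2),len(P),np.array(x["bbox"]),"ztop",zt,"mean",P.mean(0))
            for x in robot.pinpoint(c,n)[:2]: print("   pt",round(x["score"],2),np.array(x["point"]),atz(r,x["point"],66),atz(r,x["point"],112))
        yield r
if __name__=="__main__":
    for r in jars(): save(r,f"j_{r['c']}_{int(r['s']['time_s']*10)}",(220,110,380,260) if r["c"]=="scene" else (190,130,430,300),3); print(r['s']['time_s'])
E
python3 jar.py; ls pics
```

```text
scene jar1_knob 0.95 327 [303.6 149.7 322.3 169. ] ztop 82.28801410564401 mean [ 436.1 -209.4   50.3]
   pt 0.81 [313.8 154. ] [ 436.6 -220.5   66. ] [ 461.  -195.8  112. ]
scene jar4_knob 0.71 404 [244.2 138.4 263.9 162.6] ztop 82.68974607242356 mean [ 555.  -383.2   44.5]
   pt 0.73 [250.3 144.3] [ 555.4 -393.7   66. ] [ 574.5 -361.3  112. ]
13.6833
side jar1_knob 0.69 153 [361.1 197.1 380.7 208.3] ztop 180.8323926623424 mean [ 421.5 -182.    48.7]
side jar1_knob 0.26 801 [211.7 215.3 249.6 267.3] ztop 19.61560423131357 mean [786.7  33.2   6. ]
   pt 0.47 [368.1 187.4] [ 429.5 -210.9   66. ] [ 429.9 -134.4  112. ]
   pt 0.41 [290. 179.] [ 675.2 -235.7   66. ] [ 656.3 -157.2  112. ]
side jar4_knob 0.7 1947 [266.4 281.8 366.  326.3] ztop 109.53367134233672 mean [504.6 261.1  62.4]
side jar4_knob 0.64 3197 [267.7 159.8 339.7 243.5] ztop 140.82078558322198 mean [619.2 -85.4  58.9]
   pt 0.82 [331.2 158.4] [ 561.4 -392.3   66. ] [ 551.5 -301.5  112. ]
   pt 0.47 [234.1 238.3] [754.3  71.5  66. ] [729.2 125.8 112. ]
13.9333
d8.png
d_crop.png
j_scene_136.png
j_side_139.png
s3.png
s4.png
s_crop.png
scene0.png
side0.png
w1.png
w2.png
w3.png
w4.png
w5.png
w6.png
w7.png
w8.png
wrist0.png
```

Request:
step_arm([
  [[3, -4, 0, 0], [6, -8, 0, 0], [9, -12, 0, 0], [11, -16, 0, -1], [12, -20, 0, -2], [12, -24, 0, -4], [11, -28, 0, -5], [9, -32, -1, -5], [7, -36, -2, -5], [5, -40, -3, -5], [3, -44, -4, -5], [1.5, -46.5, -4, -5], [1.5, -46.5, -4, -5], [1.5, -46.5, -4, -5], [1.5, -46.5, -4, -5]],
])

```text
time_s: 15.43
ee_pos: [436.7, -216.0, 281.7]
ee_rot: [0.562, 0.429, 0.562, -0.428]
ft_force: [1.2, 0.9, -0.6]
width: 1.0
```

```bash
cat > wj.py <<'E'
from h import *
import sys
np.set_printoptions(precision=1,suppress=True)
n=sys.argv[1]; tag=sys.argv[2]; zb=float(sys.argv[3]) if len(sys.argv)>3 else 0
s=robot.sense();print(s["time_s"],s["ee_pos"],yaw(s)[0],s["width"]*94,s["ft_force"])
r=grab("wrist"); save(r,tag)
for x in robot.pinpoint("wrist",n)[:3]:
    print("pt",round(x["score"],2),np.array(x["point"]),atz(r,x["point"],66+zb))
for x in robot.outline_of("wrist",n)[:2]:
    P,uv=cloud(r,x["mask"]);
    if len(P)<15: continue
    b=np.array(x["bbox"]); print("mask",round(x["score"],2),len(P),b)
    k=(P[:,2]>zb+75)&(P[:,2]<zb+90)
    print(" knobtop",k.sum(),P[k].mean(0),(P[k].min(0)+P[k].max(0))/2,np.ptp(P[k],0)) if k.sum()>5 else None
E
python3 wj.py jar1_knob w9
```

```text
15.4333 [ 436.7 -216.   281.7] 15.39355939998778 93.96603174233877 [ 1.2  0.9 -0.6]
pt 0.91 [313.1 196.2] [ 425.5 -221.3   66. ]
mask 0.68 2784 [286.4 159.7 344.  216.7]
 knobtop 541 [ 424.6 -218.8   79.4] [ 424.3 -219.7   78.5] [25.4 25.4  6.8]
```

View pics/w9.png

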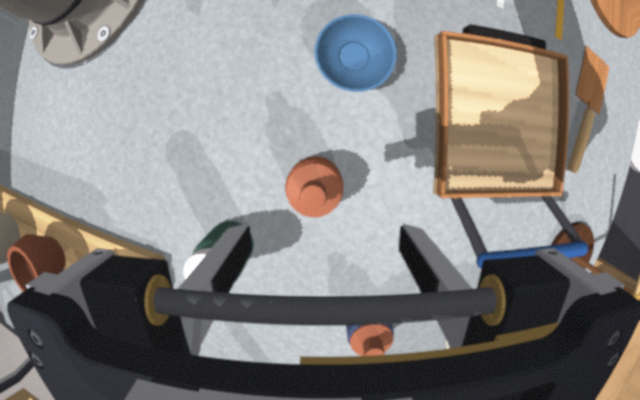

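Request:
step_arm([
  [[-0.6, -0.2, -2, 0], [-1.2, -0.3, -4, 0], [-1.2, -0.3, -7, 0], [-1.2, -0.3, -10, 0], [-1.2, -0.3, -12, 0], [-1.2, -0.3, -12.4, 0], [-1.2, -0.3, -12.4, 0], [-1.2, -0.3, -12.4, 0]],
], fingers=6)

```text
time_s: 16.25
ee_pos: [426.0, -217.8, 158.4]
ee_rot: [0.563, 0.428, 0.563, -0.428]
ft_force: [-0.1, -0.6, -0.2]
width: 0.64
```

Request:
step_arm([
  [[0, 0, 0, 0], [0, 0, 0, 0], [0, 0, 0, 0], [0, 0, 0, 0], [0, 0, 0, 0], [0, 0, 0, 0], [0, 0, 0, 0], [0, 0, 0, 0]],
], fingers=1.5, newtons=30)

```text
time_s: 16.92
ee_pos: [425.5, -217.9, 157.8]
ee_rot: [0.563, 0.428, 0.563, -0.428]
ft_force: [-1.0, 0.8, 5.9]
width: 0.272
```

Request:
step_arm([
  [[0, 0, 0.5, 0], [0, 0, 1, 0], [0, 0, 1.5, 0], [0, 0, 1.5, 0]],
])

```text
time_s: 17.25
ee_pos: [425.7, -218.1, 173.7]
ee_rot: [0.563, 0.428, 0.563, -0.428]
ft_force: [1.0, 0.1, -1.7]
width: 0.266
```

```bash
cat > cad.py <<'E'
from h import *
np.set_printoptions(precision=1,suppress=True)
def caddy(c,tag=None):
    r=grab(c); 
    if tag: save(r,tag)
    P,uv=cloud(r); col=cv2.cvtColor(r["image"],cv2.COLOR_RGB2HSV)[uv[:,1],uv[:,0]].astype(int)
    b=(P[:,0]>450)&(P[:,0]<780)&(P[:,1]>-350)&(P[:,1]<330)
    hb=b&(col[:,0]>100)&(col[:,0]<125)&(col[:,1]>110)&(P[:,2]>125)&(P[:,2]<155)
    if hb.sum()>20:
        q=P[hb][:,:2]; u,s_,vt=np.linalg.svd(q-q.mean(0)); d=vt[0]*np.sign(vt[0][0]); t=(q-q.mean(0))@d
        mid=q.mean(0)+d*(t.min()+t.max())/2; print(c,"handle",hb.sum(),mid,"len",np.ptp(t),"fwd deg",np.degrees(np.arctan2(d[1],d[0]))+90)
    wood=(col[:,0]>8)&(col[:,0]<25)&(col[:,1]>60)
    dk=b&wood&(P[:,2]>55)&(P[:,2]<72)
    if dk.sum()>30: print(c,"rim",dk.sum(),cv2.minAreaRect(P[dk][:,:2].astype(np.float32)))
    dk=b&wood&(abs(P[:,2]-46)<5)
    if dk.sum()>30: print(c,"deck",dk.sum(),cv2.minAreaRect(P[dk][:,:2].astype(np.float32)))
    return r
if __name__=="__main__":
    import sys
    s=robot.sense();print(s["time_s"],s["ee_pos"],yaw(s)[0],s["width"]*94,s["ft_force"])
    for c in sys.argv[2:]: caddy(c,sys.argv[1]+c)
E
python3 cad.py a scene side wrist
```

```text
17.25 [ 425.7 -218.1  173.7] 15.5517704612067 25.027156335049074 [ 1.   0.1 -1.7]
scene handle 194 [ 651.6 -198.8] len 140.34310772063372 fwd deg 106.31923424874677
scene rim 573 ((606.8118286132812, -5.761932373046875), (484.1295471191406, 261.8411560058594), 82.98075866699219)
scene deck 2619 ((565.0748291015625, -91.33172607421875), (281.58026123046875, 175.06341552734375), 16.55937957763672)
side handle 212 [ 648.7 -197.8] len 140.49514953430986 fwd deg 106.29021765873495
side rim 532 ((593.451171875, -3.908172607421875), (447.0719909667969, 264.90771484375), 86.91447448730469)
side deck 1835 ((590.9778442382812, 26.521163940429688), (483.2989501953125, 256.44720458984375), 87.61577606201172)
wrist handle 21 [ 669.9 -188.1] len 9.099950991871662 fwd deg 101.29786491321329
wrist rim 5765 ((563.3243408203125, -87.63796997070312), (282.0770263671875, 190.45388793945312), 15.812263488769531)
wrist deck 20410 ((611.138671875, -74.91413879394531), (175.3373565673828, 183.6297607421875), 16.430418014526367)
```

View pics/awrist.png

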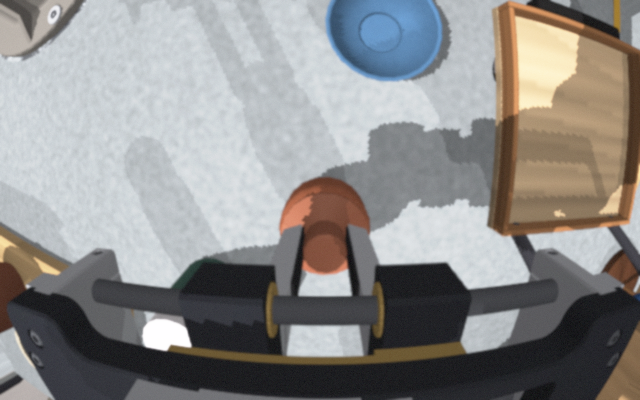

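Request:
step_arm([
  [[0.7, 0.6, 0.3, 0], [2.2, 2, 1, 0], [4, 3.6, 2, 0], [6, 5.3, 3.5, 0], [8, 7.1, 5, 0], [10, 8.9, 6.5, 0], [12, 10.7, 6.5, 0], [13.8, 12.3, 6.5, 0], [14.8, 13.2, 6.5, 0], [14.8, 13.2, 6.5, 0], [14.8, 13.2, 6.5, 0], [14.8, 13.2, 6.5, 0]],
])

```text
time_s: 18.4
ee_pos: [572.6, -86.8, 237.4]
ee_rot: [0.563, 0.428, 0.563, -0.428]
ft_force: [-0.6, -0.6, -2.4]
width: 0.27
```

```bash
python3 cad.py b wrist side
```

```text
18.4 [572.6 -86.8 237.4] 15.488656087352107 25.34415619927704 [-0.6 -0.6 -2.4]
wrist rim 3803 ((613.793212890625, -77.28382873535156), (176.51754760742188, 175.61109924316406), 16.76835823059082)
wrist deck 13725 ((614.7437133789062, -79.44276428222656), (167.83506774902344, 167.68235778808594), 16.66761589050293)
side handle 188 [ 647.6 -198. ] len 142.69774100274975 fwd deg 106.17627121485052
side rim 445 ((578.4771728515625, 35.255615234375), (174.7045440673828, 427.0264892578125), 16.496395111083984)
side deck 1582 ((573.7615356445312, 59.9737548828125), (169.08877563476562, 464.20098876953125), 15.070423126220703)
```

View pics/bwrist.png

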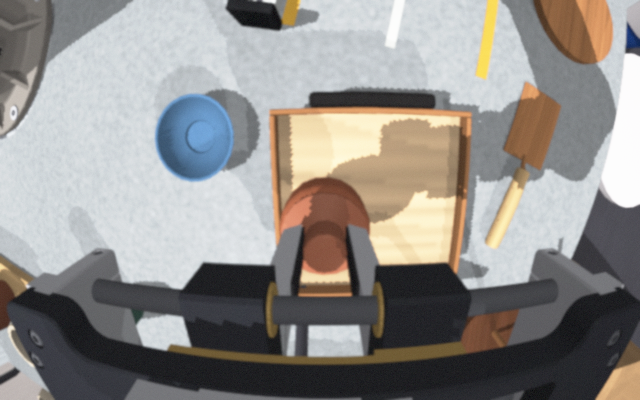

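View pics/bside.png

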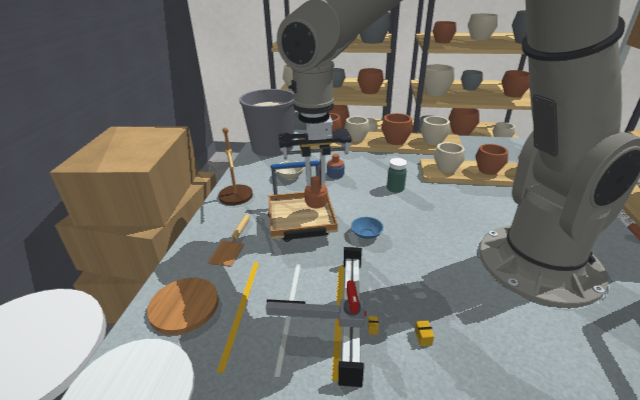

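Request:
step_arm([
  [[0.2, -0.2, -0.8, 0], [0.2, -0.2, -1.6, 0], [0.2, -0.2, -2.3, 0], [0.2, -0.2, -2.8, 0], [0.2, -0.2, -3.1, 0], [0.2, -0.2, -3.3, 0], [0.2, -0.2, -3.3, 0], [0.2, -0.2, -3.3, 0]],
])

```text
time_s: 19.17
ee_pos: [575.5, -87.9, 204.7]
ee_rot: [0.563, 0.428, 0.563, -0.428]
ft_force: [0.4, 0.5, -1.9]
width: 0.272
```

Request:
step_arm([
  [[0, 0, -0.1, 0], [0, 0, -0.1, 0], [0, 0, -0.1, 0]],
])

```text
time_s: 19.42
ee_pos: [575.4, -87.8, 203.8]
ee_rot: [0.563, 0.428, 0.563, -0.428]
ft_force: [-1.2, -0.1, -1.7]
width: 0.267
```

Request:
step_arm([
  [[0, 0, -0.1, 0], [0, 0, -0.15, 0], [0, 0, -0.15, 0], [0, 0, -0.15, 0]],
])

```text
time_s: 19.75
ee_pos: [576.3, -88.2, 203.4]
ee_rot: [0.564, 0.428, 0.562, -0.427]
ft_force: [-1.3, -0.8, 13.2]
width: 0.271
```

```bash
python3 - <<'E'
from h import *
r=grab("wrist"); save(r,"c1"); r=grab("side"); save(r,"c2",(240,120,400,240),5); print(robot.sense()["ft_force"])
E
```

```text
[-0.72788267 -0.42124592 13.64397137]
```

View pics/c2.png

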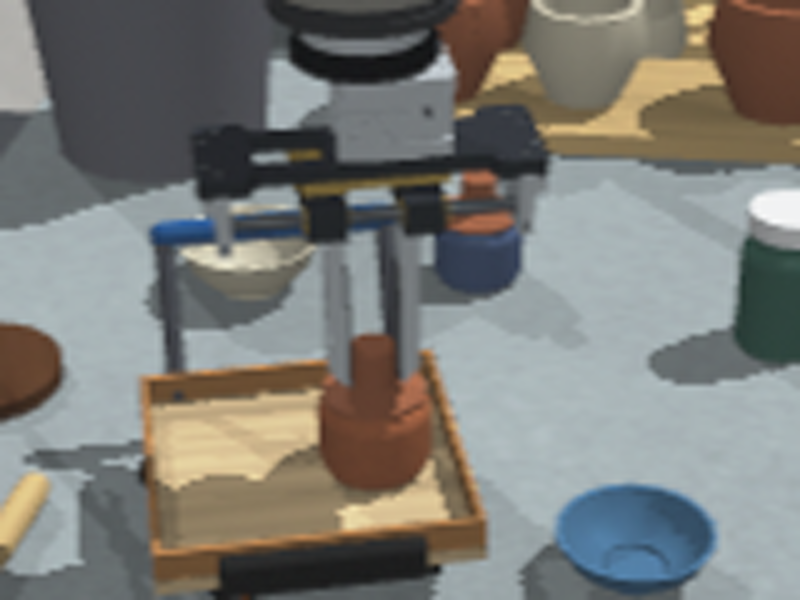

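Contact: the jar stands on the deck. I'll ease off 0.5 mm, open, and rise.

Request:
step_arm([
  [[0, 0, 0.05, 0], [0, 0, 0.05, 0], [0, 0, 0.05, 0], [0, 0, 0.05, 0], [0, 0, 0.05, 0], [0, 0, 0.05, 0]],
], fingers=6)

```text
time_s: 20.35
ee_pos: [575.3, -87.9, 202.6]
ee_rot: [0.563, 0.428, 0.563, -0.428]
ft_force: [0.2, -0.5, 0.1]
width: 0.633
```

Request:
step_arm([
  [[0, 0, 1, 0], [0, 0, 3, 0], [0, -1, 6, 0], [0, -4, 9, 0], [0, -7, 10, 0], [0, -10, 10, 0], [0, -10, 10, 0], [0, -10, 10, 0]],
])

```text
time_s: 21.02
ee_pos: [574.9, -189.8, 303.6]
ee_rot: [0.563, 0.429, 0.562, -0.429]
ft_force: [1.6, 0.1, 0.1]
width: 0.639
```

```bash
python3 cad.py d wrist side scene; python3 jar.py | grep -v j_
```

```text
21.0167 [ 574.9 -189.8  303.6] 15.37229865705843 60.108420593591916 [1.6 0.1 0.1]
wrist handle 1870 [ 650.3 -199.7] len 142.71083074135052 fwd deg 106.7965892420679
wrist rim 3673 ((615.019775390625, -78.10298156738281), (176.49066162109375, 179.6807403564453), 16.687341690063477)
wrist deck 14049 ((616.4273681640625, -82.00787353515625), (167.69561767578125, 174.14849853515625), 16.7625789642334)
side handle 213 [ 650.2 -197.5] len 142.66077333892792 fwd deg 106.34987010894505
side rim 602 ((578.440185546875, 36.965545654296875), (174.80886840820312, 425.6298522949219), 16.712894439697266)
side deck 1383 ((573.1339111328125, 60.08689880371094), (171.65719604492188, 465.7912902832031), 16.69562530517578)
scene handle 197 [ 654.4 -198.4] len 140.8557921082548 fwd deg 106.6298780488452
scene rim 583 ((577.4771728515625, 43.782745361328125), (178.8284454345703, 436.9534912109375), 17.445619583129883)
scene deck 2208 ((616.38720703125, -77.6004409790039), (176.04611206054688, 173.0721893310547), 16.73802375793457)
scene jar1_knob 0.95 427 [300.2 194.7 321.6 214.9] ztop 128.38909528514841
[... 317 characters left out ...]
325.8410380426362 mean [ 570.2 -375.    59.9]
   pt 0.74 [250.3 141.9] [ 549.  -401.3   66. ] [ 568.4 -368.5  112. ]
   pt 0.25 [278.3 281.3] [801.8  12.7  66. ] [810.   27.1 112. ]
21.1667
side jar1_knob 0.9 558 [304.7 190.9 330.5 219.4] ztop 125.72024435175592 mean [571.2 -73.3  87.3]
side jar1_knob 0.41 1939 [269.7 278.6 366.8 327.5] ztop 109.69037554173096 mean [504.8 260.7  62.4]
   pt 0.59 [312.9 194.4] [ 589.4 -153.4   66. ] [577.3 -81.4 112. ]
side jar4_knob 0.74 370 [326.6 152.8 346.2 178.5] ztop 79.54876095768277 mean [ 544.4 -379.4   39.1]
   pt 0.55 [332.7 157.2] [ 557.2 -402.1   66. ] [ 547.6 -310.5  112. ]
   pt 0.27 [366.5 315.3] [420.1 269.6  66. ] [421.3 308.3 112. ]
21.4167
```

View pics/dwrist.png

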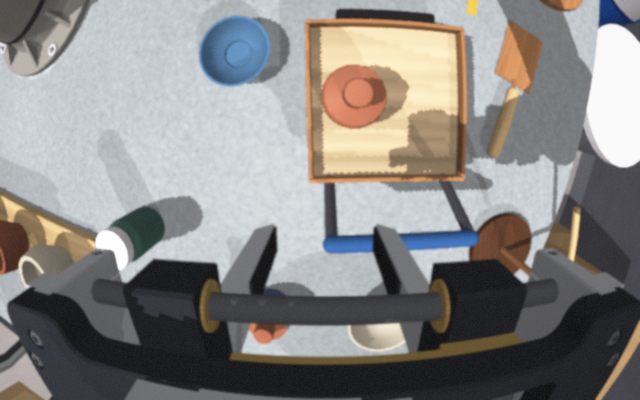

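View pics/dscene.png

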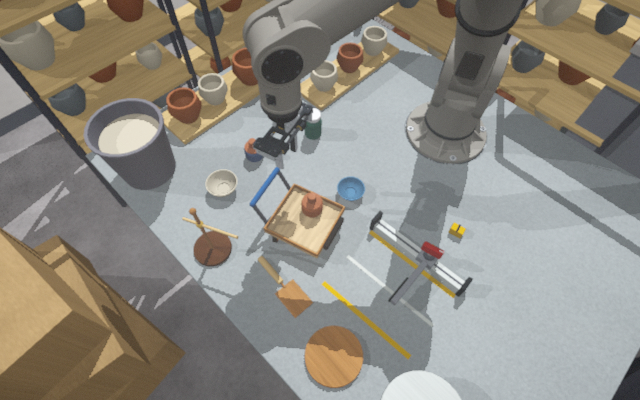

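Request:
step_arm([
  [[0, -2, 0, 0], [0, -5, 0, 0], [-0.5, -9, 0, 0], [-1, -13, -1, 0], [-1.5, -17, -2, 0], [-1.5, -20, -2.5, 0], [-1.5, -20, -2.5, 0], [-1.5, -20, -2.5, 0], [-1.5, -20, -2.5, 0]],
])

```text
time_s: 22.42
ee_pos: [560.5, -387.6, 277.4]
ee_rot: [0.563, 0.428, 0.563, -0.428]
ft_force: [0.0, 0.6, -0.8]
width: 0.638
```

```bash
python3 wj.py jar4_knob w10
```

```text
22.4167 [ 560.5 -387.6  277.4] 15.551359809490409 59.931604289910936 [ 0.   0.6 -0.8]
pt 0.87 [314.3 195.9] [ 550.1 -391.2   66. ]
mask 0.67 2850 [282.6 158.6 344.  221. ]
 knobtop 562 [ 547.9 -392.3   79.4] [ 547.9 -392.7   78.5] [25.1 24.7  6.8]
```

View pics/w10.png

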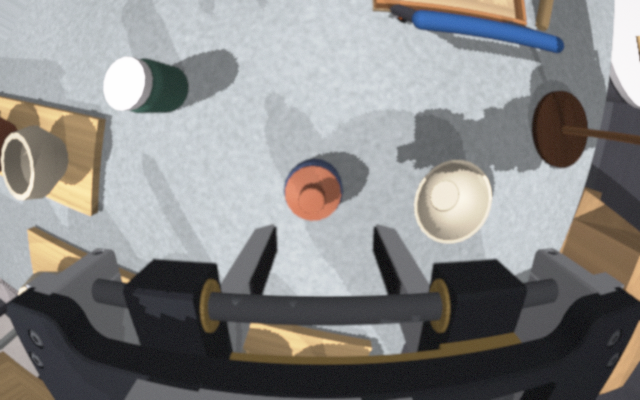

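Request:
step_arm([
  [[-0.6, -0.2, -2, 0], [-1.2, -0.45, -4, 0], [-1.25, -0.45, -7, 0], [-1.25, -0.45, -10, 0], [-1.25, -0.45, -11.7, 0], [-1.25, -0.45, -12, 0], [-1.25, -0.45, -12, 0], [-1.25, -0.45, -12, 0]],
], fingers=6)

```text
time_s: 23.23
ee_pos: [548.5, -392.3, 158.9]
ee_rot: [0.564, 0.428, 0.563, -0.428]
ft_force: [0.1, 0.3, 0.4]
width: 0.641
```

Request:
step_arm([
  [[0, 0, 0, 0], [0, 0, 0, 0], [0, 0, 0, 0], [0, 0, 0, 0], [0, 0, 0, 0], [0, 0, 0, 0], [0, 0, 0, 0], [0, 0, 0, 0]],
], fingers=1.5, newtons=30)

```text
time_s: 23.9
ee_pos: [548.1, -392.4, 157.8]
ee_rot: [0.563, 0.428, 0.563, -0.428]
ft_force: [1.1, 0.7, 2.4]
width: 0.27
```

Request:
step_arm([
  [[0, 0, 0.5, 0], [0, 0, 1, 0], [0, 0, 1.5, 0], [0, 0, 1.5, 0]],
])

```text
time_s: 24.23
ee_pos: [548.1, -392.8, 173.9]
ee_rot: [0.563, 0.428, 0.563, -0.428]
ft_force: [-0.4, -0.4, -2.4]
width: 0.268
```

```bash
python3 cad.py e wrist scene
```

```text
24.2333 [ 548.1 -392.8  173.9] 15.550953632150442 25.14792565102602 [-0.4 -0.4 -2.4]
wrist handle 1032 [ 663.9 -202.8] len 68.82578764570916 fwd deg 115.93838450454479
scene handle 165 [ 653.5 -198.6] len 140.05288697665333 fwd deg 106.53938366646463
scene rim 578 ((615.6634521484375, -77.66972351074219), (177.1352081298828, 179.2201690673828), 16.85828971862793)
scene deck 2250 ((615.7960205078125, -78.44469451904297), (177.60794067382812, 174.00576782226562), 16.826711654663086)
```

View pics/ewrist.png

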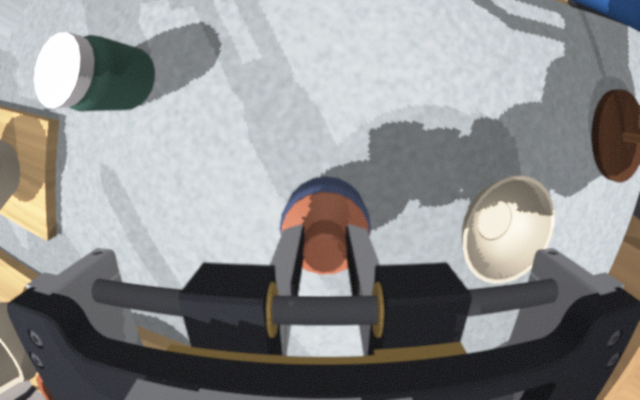

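Request:
step_arm([
  [[-0.2, 1, 0, 0], [-0.5, 3, 0, 0], [-1, 6, 0, 0], [-1.5, 9, 0, 0], [-2, 12, 0.5, 0], [-2.5, 15, 1.5, 0], [-2.9, 18, 3, 0], [-4, 21.5, 5, 0], [-5, 25, 6.5, 0], [-6, 28, 6.5, 0], [-6, 31, 6.5, 0], [-4.5, 33.2, 6.5, 0], [-2.5, 35.2, 6.5, 0], [-0.5, 37, 6.5, 0], [2, 38, 6.5, 0], [4.6, 38.1, 6.5, 0], [7, 37.6, 6.5, 0], [8.9, 36.3, 6.5, 0], [10, 34.3, 6.5, 0], [10.5, 32.6, 6.5, 0]],
])

```text
time_s: 26.0
ee_pos: [653.8, -66.4, 237.0]
ee_rot: [0.563, 0.427, 0.563, -0.428]
ft_force: [-0.3, -0.1, -1.7]
width: 0.268
```

Request:
step_arm([
  [[0, 0, 0, 0], [0, 0, 0, 0], [0, 0, 0, 0], [0, 0, 0, 0]],
])

```text
time_s: 26.33
ee_pos: [652.5, -65.1, 237.5]
ee_rot: [0.563, 0.427, 0.564, -0.427]
ft_force: [-0.5, 0.2, -1.3]
width: 0.27
```

```bash
python3 cad.py f wrist side
```

```text
26.3333 [652.5 -65.1 237.5] 15.626983171464879 25.3987179317006 [-0.5  0.2 -1.3]
wrist rim 4054 ((614.6635131835938, -78.35527038574219), (176.63356018066406, 176.94830322265625), 16.63893699645996)
wrist deck 14349 ((615.01904296875, -79.79547119140625), (168.08616638183594, 167.81787109375), 16.739696502685547)
side handle 160 [ 650.1 -197.5] len 142.83718303947768 fwd deg 106.99284952412071
side rim 520 ((578.6621704101562, 36.56849670410156), (174.69480895996094, 422.0071716308594), 16.71833038330078)
side deck 1105 ((612.6338500976562, -72.91537475585938), (171.80841064453125, 186.87852478027344), 16.44995880126953)
```

View pics/fwrist.png

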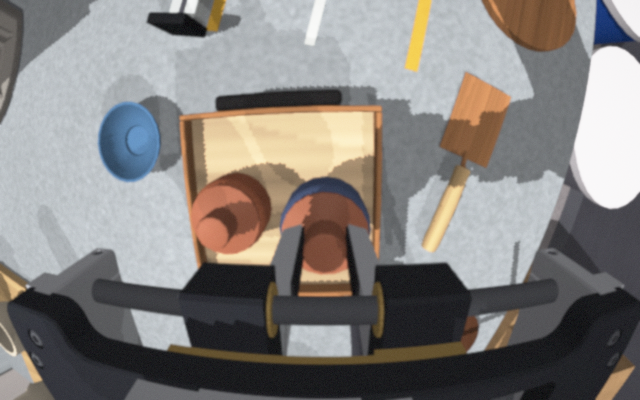

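View pics/fside.png

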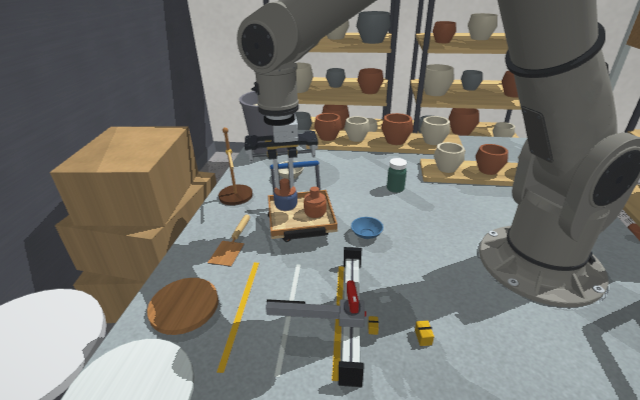

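Request:
step_arm([
  [[0, -0.1, -0.8, 0], [0, -0.1, -1.6, 0], [0, -0.1, -2.3, 0], [0, -0.1, -2.8, 0], [0, -0.1, -3.1, 0], [0, -0.1, -3.3, 0], [0, -0.1, -3.4, 0], [0, -0.1, -3.45, 0], [0, -0.1, -3.45, 0]],
])

```text
time_s: 27.18
ee_pos: [653.1, -67.5, 203.5]
ee_rot: [0.563, 0.428, 0.563, -0.428]
ft_force: [-1.0, -0.1, 1.2]
width: 0.267
```

```bash
python3 - <<'E'
from h import *
s=robot.sense(); print(s["ee_pos"],s["ft_force"],s["torque"],s["width"])
E
```

```text
[653.05528414 -67.54532572 203.53492837] [-1.02687267 -0.14440046  1.19283533] [-0.08028222  0.33448049 -0.00928519] 0.2673823565721854
```

Request:
step_arm([
  [[0, 0, 0, 0], [0, 0, 0, 0], [0, 0, 0, 0], [0, 0, 0, 0], [0, 0, 0, 0], [0, 0, 0, 0]],
], fingers=5)

```text
time_s: 27.68
ee_pos: [652.9, -67.4, 203.2]
ee_rot: [0.563, 0.428, 0.563, -0.428]
ft_force: [0.2, -0.2, -0.5]
width: 0.531
```

Request:
step_arm([
  [[0, 0, 1, 0], [0, 0, 3, 0], [0, -0.5, 6, 4], [0, -2, 9, 10], [0, -5, 10.5, 16], [0, -9, 10.5, 22], [0, -13, 10.5, 28], [0, -16, 10.5, 34], [0, -16, 10.5, 40], [0, -16, 10.5, 46], [0, -16, 10.5, 52], [0, -16, 10.5, 58], [0, -16, 10.5, 64], [0, -16, 10.5, 70], [0, -16, 10.5, 76], [0, -16, 10.5, 82], [0, -16, 10.5, 88], [0, -16, 10.5, 91], [0, -16, 10.5, 91]],
])

```text
time_s: 29.27
ee_pos: [652.8, -227.8, 309.1]
ee_rot: [0.7, -0.103, 0.699, 0.102]
ft_force: [0.3, -0.6, -0.3]
width: 0.531
```

```bash
python3 cad.py g wrist side scene
```

```text
29.2667 [ 652.8 -227.8  309.1] 106.69234822749918 49.91265395503719 [ 0.3 -0.6 -0.3]
wrist handle 2558 [ 651.1 -202.6] len 143.74672073421482 fwd deg 106.90925584378701
wrist rim 2820 ((583.0541381835938, 27.7823486328125), (175.85910034179688, 406.2284851074219), 16.654626846313477)
wrist deck 10043 ((580.0875244140625, 33.45252990722656), (175.35049438476562, 416.15289306640625), 15.931477546691895)
side handle 212 [ 650.3 -197.6] len 142.95519096572357 fwd deg 106.86437432001347
side rim 566 ((578.9769897460938, 35.3062744140625), (174.79188537597656, 425.6874694824219), 16.71014976501465)
side deck 900 ((574.9873657226562, 59.69535827636719), (171.6067352294922, 463.911865234375), 15.098539352416992)
scene handle 195 [ 653.7 -198.6] len 142.1582963894205 fwd deg 106.82840011853793
scene rim 572 ((615.8507690429688, -76.97262573242188), (178.17254638671875, 178.7111053466797), 16.90885353088379)
scene deck 1780 ((616.0848999023438, -78.14201354980469), (177.2570037841797, 173.38815307617188), 16.670196533203125)
```

View pics/gwrist.png

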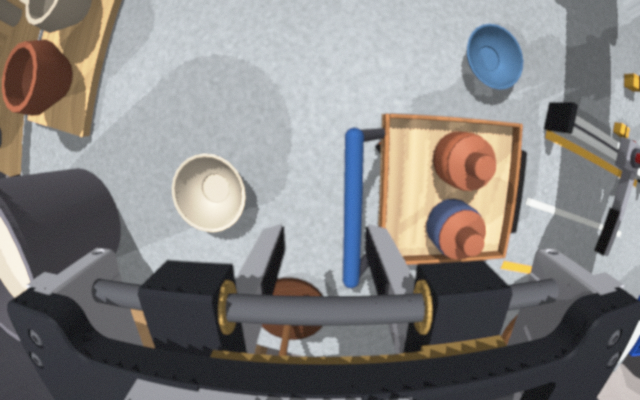

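View pics/gscene.png

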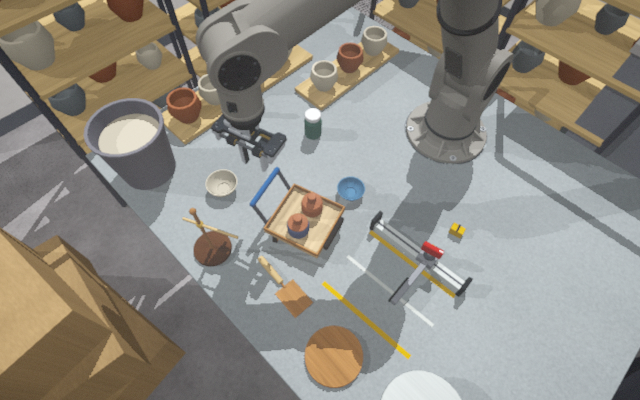

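Request:
step_arm([
  [[-0.13, 1.3, 0, 0], [-0.13, 2.65, 0, 0], [-0.13, 2.65, -2, 0], [-0.13, 2.65, -4.5, 0], [-0.13, 2.65, -7, 0], [-0.13, 2.65, -9, 0], [-0.13, 2.65, -9.5, 0], [-0.13, 2.65, -9.5, 0], [-0.13, 2.65, -9.5, 0]],
])

```text
time_s: 30.17
ee_pos: [652.1, -200.2, 214.1]
ee_rot: [0.7, -0.102, 0.7, 0.102]
ft_force: [0.1, 0.3, 0.6]
width: 0.529
```

```bash
python3 cad.py i wrist side
```

```text
30.1667 [ 652.1 -200.2  214.1] 106.578985752769 49.76025699502327 [0.1 0.3 0.6]
wrist handle 5148 [ 650.2 -202.3] len 141.81559400402713 fwd deg 106.70113492417262
wrist rim 3912 ((580.3584594726562, 29.755661010742188), (169.79122924804688, 409.77899169921875), 15.436785697937012)
wrist deck 14298 ((580.1018676757812, 32.85670471191406), (188.32411193847656, 417.58038330078125), 14.764730453491211)
side handle 179 [ 650.5 -197.3] len 142.50179182201788 fwd deg 106.4588934838335
side rim 548 ((612.65380859375, -76.81985473632812), (174.73377990722656, 186.05990600585938), 16.734176635742188)
side deck 895 ((574.7691650390625, 59.75981140136719), (171.9251708984375, 464.82769775390625), 15.16915512084961)
```

View pics/iwrist.png

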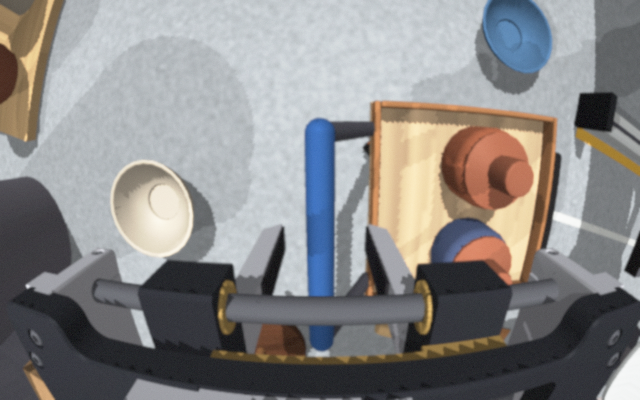

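View pics/iside.png

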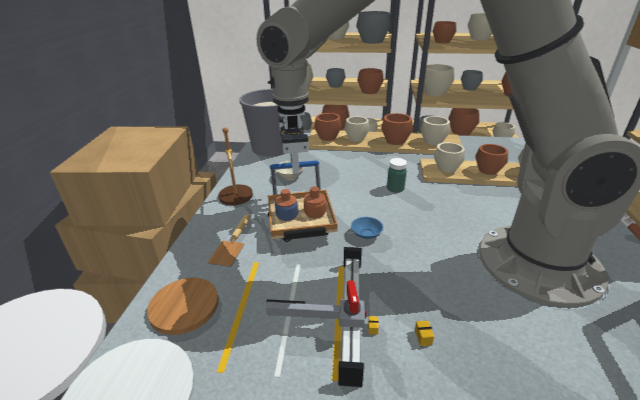

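Request:
step_arm([
  [[0, 0, 0, 0], [0, 0, 0, 0], [0, 0, 0, 0], [0, 0, 0, 0], [0, 0, 0, 0], [0, 0, 0, 0], [0, 0, 0, 0], [0, 0, 0, 0], [0, 0, 0, 0]],
], fingers=1, newtons=15)

```text
time_s: 31.02
ee_pos: [651.6, -201.0, 213.3]
ee_rot: [0.7, -0.102, 0.7, 0.102]
ft_force: [0.4, -0.8, 2.3]
width: 0.164
```

```bash
python3 cad.py k wrist scene
```

```text
31.0167 [ 651.6 -201.   213.3] 106.55574592294022 15.435618062154683 [ 0.4 -0.8  2.3]
wrist handle 5339 [ 649.9 -200.4] len 142.6989495496273 fwd deg 106.92847005773251
wrist rim 3953 ((578.3880615234375, 29.327545166015625), (167.51507568359375, 407.5070495605469), 16.15740394592285)
wrist deck 15290 ((570.0556030273438, 30.39825439453125), (196.1365966796875, 418.28265380859375), 12.794990539550781)
scene handle 113 [ 652.7 -197.1] len 140.57139620626737 fwd deg 106.91812220249842
scene rim 578 ((614.6705322265625, -76.2221450805664), (178.0803680419922, 178.78561401367188), 16.690065383911133)
scene deck 1765 ((616.3986206054688, -75.81180572509766), (174.99114990234375, 173.06866455078125), 16.951282501220703)
```

Request:
step_arm([
  [[-0.03, 0.06, -0.02, -0.1], [-0.1, 0.17, -0.02, -0.3], [-0.2, 0.34, -0.02, -0.6], [-0.32, 0.54, -0.02, -0.94], [-0.44, 0.74, -0.02, -1.28], [-0.56, 0.94, -0.02, -1.63], [-0.67, 1.14, -0.02, -1.97], [-0.79, 1.34, -0.02, -2.32], [-0.91, 1.54, -0.02, -2.66], [-1.03, 1.74, -0.02, -3.01], [-1.14, 1.94, -0.02, -3.36], [-1.26, 2.14, -0.02, -3.7], [-1.38, 2.34, -0.02, -4.05], [-1.5, 2.54, -0.02, -4.39], [-1.62, 2.74, -0.02, -4.74], [-1.73, 2.94, -0.02, -5.08], [-1.85, 3.14, -0.02, -5.4], [-1.94, 3.28, -0.02, -5.7], [-2, 3.4, -0.02, -5.9], [-2, 3.4, -0.02, -5.9]],
])

```text
time_s: 32.78
ee_pos: [631.4, -166.4, 213.0]
ee_rot: [0.704, -0.066, 0.704, 0.066]
ft_force: [-0.1, -0.6, 5.1]
width: 0.164
```

```bash
python3 cad.py l wrist scene side; python3 - <<'E'
from h import *
s=robot.sense(); print(s["torque"],tolane(s["ee_pos"]))
E
```

```text
32.7833 [ 631.4 -166.4  213. ] 100.64481612999438 15.443146093393063 [-0.1 -0.6  5.1]
wrist handle 5306 [ 629.9 -165.7] len 143.08763266173324 fwd deg 101.09033365152139
wrist rim 3960 ((583.854736328125, 55.284912109375), (166.5014190673828, 377.6336364746094), 10.975114822387695)
wrist deck 15343 ((578.0206909179688, 50.25010681152344), (187.63226318359375, 374.556396484375), 16.867494583129883)
scene handle 110 [ 634.6 -162.3] len 138.8788249705123 fwd deg 101.31911560527834
scene rim 588 ((587.9395751953125, 66.23756408691406), (177.51023864746094, 392.25653076171875), 10.792886734008789)
scene deck 1819 ((609.4111328125, -38.19383239746094), (174.7467041015625, 172.49917602539062), 10.98748779296875)
side handle 195 [ 630.5 -161.4] len 141.47239537377976 fwd deg 101.32399954024903
side rim 608 ((587.274658203125, 54.72215270996094), (174.8572235107422, 377.62890625), 10.932502746582031)
side deck 1009 ((584.3192749023438, 78.62420654296875), (172.11024475097656, 419.7427673339844), 9.520556449890137)
[0.08055061 0.1203509  0.0541634 ] [-295.19279267  -23.78398906]
```

View pics/lwrist.png

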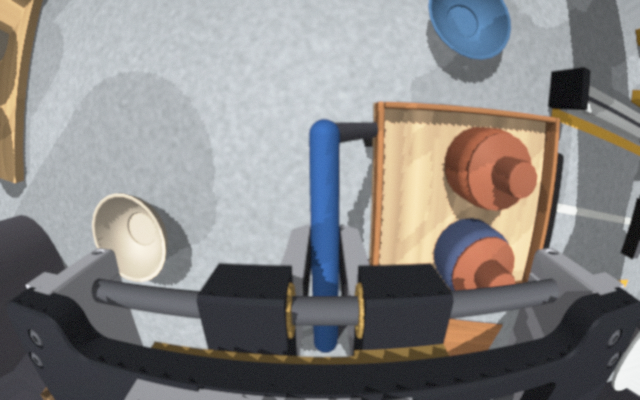

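Request:
step_arm([
  [[-0.04, 0.07, 0.02, -0.1], [-0.13, 0.22, 0.02, -0.4], [-0.27, 0.45, 0.02, -0.8], [-0.42, 0.71, 0.02, -1.26], [-0.57, 0.97, 0.02, -1.72], [-0.73, 1.23, 0.02, -2.18], [-0.88, 1.49, 0.02, -2.64], [-1.04, 1.75, 0.02, -3.1], [-1.19, 2.01, 0.02, -3.57], [-1.34, 2.27, 0.02, -4.03], [-1.5, 2.53, 0.02, -4.49], [-1.65, 2.79, 0.02, -4.95], [-1.81, 3.05, 0.02, -5.42], [-1.96, 3.31, 0.02, -5.88], [-2.11, 3.57, 0.02, -6.34], [-2.27, 3.83, 0.02, -6.8], [-2.42, 4.09, 0.02, -7.3], [-2.55, 4.3, 0.02, -7.6], [-2.63, 4.44, 0.02, -7.9], [-2.63, 4.44, 0.02, -7.9]],
])

```text
time_s: 34.6
ee_pos: [605.2, -122.0, 213.1]
ee_rot: [0.707, -0.017, 0.707, 0.017]
ft_force: [-0.7, 0.3, 2.7]
width: 0.162
```

```bash
python3 cad.py m wrist scene side; python3 - <<'E'
from h import *
s=robot.sense(); print(s["torque"],tolane(s["ee_pos"]))
for c in("scene","side"):
    r=grab(c)
    for n in("caddy_handle","caddy_nose"):
        for x in robot.pinpoint(c,n)[:1]: print(c,n,x["score"],tolane(atz(r,x["point"],H[n])))
E
```

```text
34.6 [ 605.2 -122.   213.1] 92.75957754387022 15.203160923106664 [-0.7  0.3  2.7]
wrist handle 5282 [ 603.1 -121.2] len 142.147393739596 fwd deg 93.0800370173289
wrist rim 3970 ((590.2742309570312, 83.21968078613281), (167.5618896484375, 334.7489013671875), 3.0830068588256836)
wrist deck 15248 ((595.321044921875, 83.37871551513672), (167.5698699951172, 334.1045837402344), 1.5609616041183472)
scene handle 109 [ 611.  -118.7] len 135.15676321841983 fwd deg 93.93325159433542
scene rim 621 ((594.7999267578125, 86.89038848876953), (179.12413024902344, 336.77392578125), 3.3009984493255615)
scene deck 1888 ((601.2486572265625, 7.769783020019531), (174.5787353515625, 173.17706298828125), 3.0813119411468506)
side handle 214 [ 603.5 -117.7] len 142.7641941826023 fwd deg 92.89880736902587
side rim 681 ((588.4574584960938, 74.41586303710938), (185.59896850585938, 335.87872314453125), 8.022906303405762)
side deck 1151 ((586.6068115234375, 100.59053802490234), (180.58187866210938, 371.6902160644531), 7.488768100738525)
[0.16113516 0.03035064 0.03755798] [-2.49706026e+02  5.46606197e-03]
scene caddy_handle 0.79 [-254.32281195    1.85470587]
scene caddy_nose 0.79 [-18.37118358 -12.96810144]
side caddy_handle 0.67 [-264.4122986    -1.56578531]
side caddy_nose 0.8 [-25.29186319  10.46879855]
```

View pics/mwrist.png

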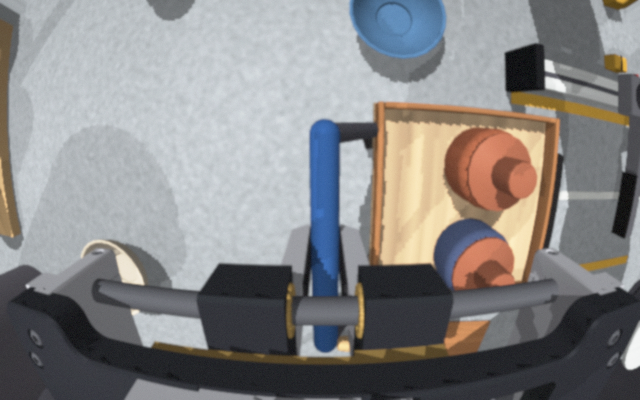

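View pics/mside.png

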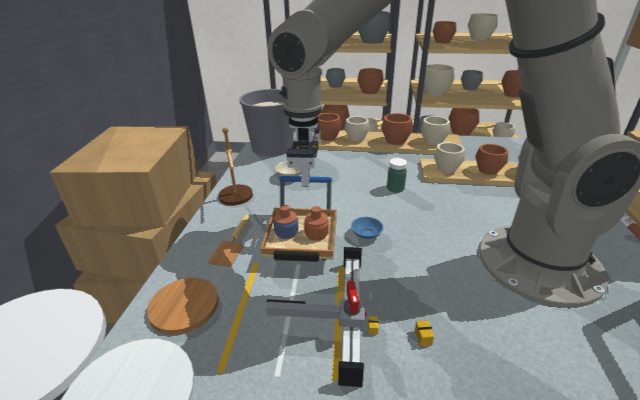

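```bash
python3 - <<'E'
from h import *
np.set_printoptions(precision=2,suppress=True)
r=grab("wrist"); save(r,"n_crop",(340,80,640,280),2.6)
hsv=cv2.cvtColor(r["image"],cv2.COLOR_RGB2HSV)
P,uv=cloud(r); col=hsv[uv[:,1],uv[:,0]].astype(int)
L=(P[:,:2]-O)@np.stack([ex,ey],1)
rim=(abs(P[:,2]-64)<3)&(L[:,0]>-230)&(L[:,0]<-20)&(abs(L[:,1])<110)&(col[:,1]>60)
for x0 in range(-200,-30,20):
    m=rim&(abs(L[:,0]-x0)<10); y=L[m][:,1]; print(x0,m.sum(),y.max() if len(y) else 0,y.min() if len(y) else 0,np.median(y[y>60]) if (y>60).any() else 0,np.median(y[y<-60]) if (y<-60).any() else 0)
w=(abs(P[:,2])<8)&(L[:,0]>-40)&(L[:,0]<130)&(abs(L[:,1])<40)&(col[:,1]<30)&(col[:,2]>150)
q=L[w]; 
for x0 in range(-30,120,10):
    m=abs(q[:,0]-x0)<5
    if m.sum()>3: print("white",x0,m.sum(),np.median(q[m][:,1]),np.ptp(q[m][:,1]))
E
```

```text
-200 1169 87.63765366994843 -44.92634782471069 80.11449319757736 0
-180 156 87.66858833754794 82.65495311129412 85.1538607417176 0
-160 297 87.6217176906583 -50.71915709787503 85.05003115545729 0
-140 377 87.4703992762145 -26.51307281294783 84.1744563071137 0
-120 155 87.54902954854572 -8.720846007142182 85.08313844220248 0
-100 104 88.02752758228335 83.06616916282151 85.46859100603228 0
-80 103 88.15011898251552 83.00938231820498 85.45768266940351 0
-60 87 87.74006040680582 82.91579363453698 85.35972245030095 0
-40 640 87.61857901332698 -40.58683046290438 78.07115887548632 0
white 40 215 -3.1534062952543587 75.95136943772278
white 50 211 -12.838283899906035 60.970584865992336
white 60 72 -7.613732627351442 41.23129219151166
white 70 35 -0.7262355066301547 8.16018635400182
white 80 34 -0.7865134963175141 8.344409626210537
white 90 30 -0.7779111737652709 8.625127345632942
white 100 27 -0.6051054375929553 8.529775828418114
white 110 30 -0.6489443073099981 8.703463869704704
```

View pics/n_crop.png

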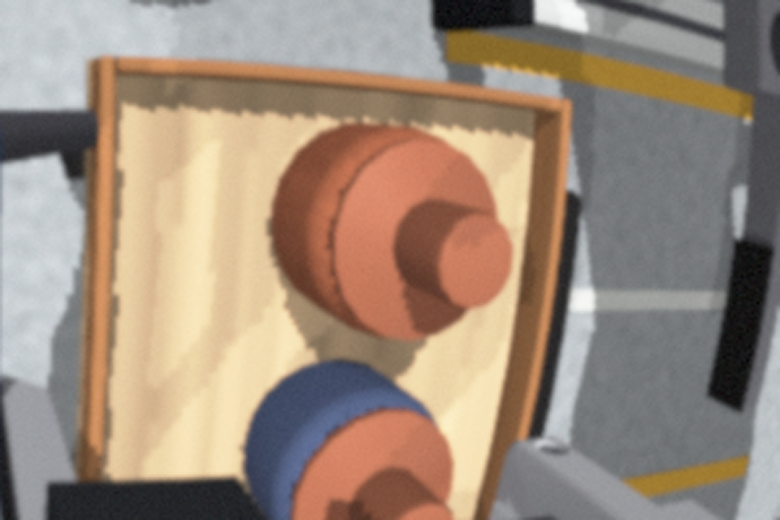

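Request:
step_arm([
  [[-0.01, 0.15, 0, 0], [-0.03, 0.5, 0, 0], [-0.06, 1.1, 0, 0], [-0.09, 1.75, 0, 0], [-0.12, 2.4, 0, 0], [-0.16, 3.05, 0, 0], [-0.19, 3.7, 0, 0], [-0.22, 4.35, 0, 0], [-0.25, 5, 0, 0], [-0.29, 5.65, 0, 0], [-0.32, 6.3, 0, 0], [-0.35, 6.95, 0, 0], [-0.39, 7.6, 0, 0], [-0.42, 8.25, 0, 0], [-0.45, 8.9, 0, 0], [-0.48, 9.5, 0, 0], [-0.51, 10.1, 0, 0], [-0.54, 10.6, 0, 0], [-0.56, 11, 0, 0], [-0.56, 11, 0, 0]],
])

```text
time_s: 36.77
ee_pos: [599.7, -11.3, 213.1]
ee_rot: [0.707, -0.017, 0.707, 0.018]
ft_force: [-0.0, 1.1, 1.3]
width: 0.166
```

```bash
cat > lat.py <<'E'
from h import *
import sys
np.set_printoptions(precision=2,suppress=True)
s=robot.sense(); print(s["time_s"],s["ee_pos"],tolane(s["ee_pos"]),yaw(s)[0],s["ft_force"],s["torque"],s["width"]*94)
r=grab("wrist"); save(r,sys.argv[1])
hsv=cv2.cvtColor(r["image"],cv2.COLOR_RGB2HSV)
P,uv=cloud(r); col=hsv[uv[:,1],uv[:,0]].astype(int)
L=(P[:,:2]-O)@np.stack([ex,ey],1); cx=tolane(s["ee_pos"])[0]+128
rim=(abs(P[:,2]-64)<3)&(abs(L[:,0]-cx)<92)&(L[:,1]>82)&(L[:,1]<95)&(col[:,1]>60)
for x0 in range(-70,80,35):
    m=rim&(abs(L[:,0]-cx-x0)<15); print(x0,m.sum(),L[m][:,1].max() if m.any() else 0)
m=(abs(P[:,2]-64)<3)&(abs(L[:,0]-cx)<100)&(L[:,1]>0)&(L[:,1]<86)&(col[:,1]>60); print("rim front/back",L[m][:,0].max(),L[m][:,0].min())
f=(P[:,2]>38)&(P[:,2]<64)&(L[:,1]>-38)&(L[:,1]<38)&(L[:,0]>cx+92)&(L[:,0]<170)
for z0 in (40,45,50,55,60):
    m=f&(abs(P[:,2]-z0)<2.5); q=np.sort(L[m][:,0]); print("z",z0,len(q),q[:1],q[-1:], (q[1:][np.diff(q)>3],q[:-1][np.diff(q)>3]))
E
python3 lat.py o1
```

```text
36.7667 [599.69 -11.25 213.11] [-138.46   -0.32] 92.82022865594999 [-0.01  1.08  1.34] [ 0.22  0.01 -0.03] 15.588454162559621
-70 242 87.27017643773341
-35 220 87.41328235906322
0 189 87.08052084217996
35 157 87.10307207107756
70 127 86.89137482371802
rim front/back 81.30087977311942 -100.57332293741209
z 40 184 [119.47] [123.2] (array([], dtype=float64), array([], dtype=float64))
z 45 213 [118.63] [123.8] (array([], dtype=float64), array([], dtype=float64))
z 50 216 [119.68] [123.94] (array([], dtype=float64), array([], dtype=float64))
z 55 219 [119.68] [123.3] (array([], dtype=float64), array([], dtype=float64))
z 60 1353 [81.55] [143.37] (array([119.01]), array([92.08]))
```

View pics/o1.png

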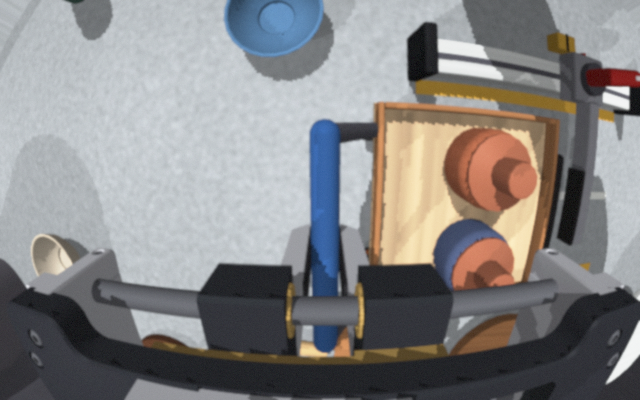

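Request:
step_arm([
  [[-0.01, 0.15, 0, 0], [-0.03, 0.5, 0, 0], [-0.05, 0.9, 0, 0], [-0.07, 1.3, 0, 0], [-0.09, 1.7, 0, 0], [-0.11, 2.1, 0, 0], [-0.13, 2.4, 0, 0], [-0.14, 2.6, 0, 0], [-0.14, 2.7, 0, 0], [-0.14, 2.7, 0, 0]],
])

```text
time_s: 37.65
ee_pos: [598.3, 14.9, 213.1]
ee_rot: [0.707, -0.017, 0.707, 0.017]
ft_force: [-0.5, 1.1, 2.7]
width: 0.167
```

Request:
step_arm([
  [[0, 0.05, 0, 0], [-0.01, 0.1, 0, 0], [-0.01, 0.15, 0, 0], [-0.01, 0.2, 0, 0], [-0.01, 0.2, 0, 0]],
])

```text
time_s: 38.07
ee_pos: [598.2, 16.5, 213.2]
ee_rot: [0.707, -0.017, 0.707, 0.017]
ft_force: [-0.3, -0.1, 2.3]
width: 0.163
```

```bash
python3 lat.py o2
```

```text
38.0667 [598.2   16.54 213.17] [-110.63   -0.32] 92.75740562312407 [-0.3  -0.06  2.32] [-0.08  0.06  0.03] 15.331839925240713
-70 248 87.4297191958342
-35 219 87.18156177815945
0 190 87.07535807773837
35 152 86.88114602513511
70 117 86.74359623677248
rim front/back 110.86624030038178 -73.24073967619478
z 40 0 [] [] (array([], dtype=float64), array([], dtype=float64))
z 45 0 [] [] (array([], dtype=float64), array([], dtype=float64))
z 50 0 [] [] (array([], dtype=float64), array([], dtype=float64))
z 55 64 [119.9] [122.95] (array([], dtype=float64), array([], dtype=float64))
z 60 1477 [109.37] [142.95] (array([], dtype=float64), array([], dtype=float64))
```

View pics/o2.png

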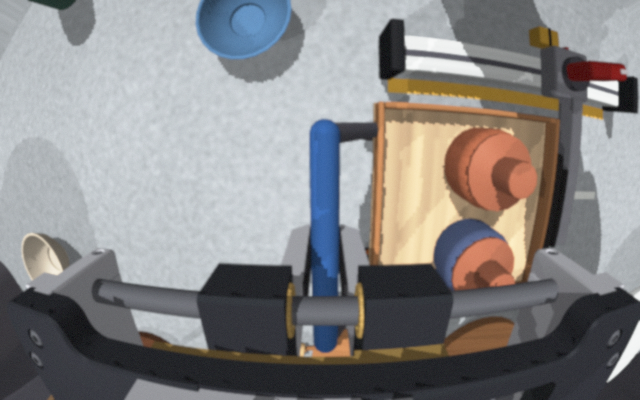

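Request:
step_arm([
  [[0, 0.05, 0, 0.1], [-0.01, 0.1, 0, 0.2], [-0.01, 0.1, 0, 0.3], [-0.01, 0.1, 0, 0.3]],
])

```text
time_s: 38.45
ee_pos: [598.1, 17.6, 213.2]
ee_rot: [0.707, -0.019, 0.707, 0.019]
ft_force: [0.9, -0.4, 1.9]
width: 0.167
```

Request:
step_arm([
  [[0, 0.05, 0, 0], [0, 0.1, 0, 0], [0, 0.1, 0, 0], [0, 0.1, 0, 0]],
])

```text
time_s: 38.78
ee_pos: [598.1, 18.1, 213.2]
ee_rot: [0.707, -0.019, 0.707, 0.019]
ft_force: [-0.7, -4.7, 2.8]
width: 0.165
```

Request:
step_arm([
  [[0, 0.05, 0, 0], [0, 0.1, 0, 0], [0, 0.1, 0, 0], [0, 0.1, 0, 0]],
])

```text
time_s: 39.12
ee_pos: [598.1, 18.3, 213.2]
ee_rot: [0.707, -0.019, 0.707, 0.018]
ft_force: [0.4, -9.0, 3.6]
width: 0.165
```

Request:
step_arm([
  [[0, -0.05, 0, 0], [0, -0.12, 0, 0], [0, -0.12, 0, 0]],
])

```text
time_s: 39.37
ee_pos: [598.1, 18.0, 213.2]
ee_rot: [0.707, -0.019, 0.707, 0.019]
ft_force: [-1.4, -4.5, 3.5]
width: 0.165
```

```bash
python3 lat.py o3; python3 - <<'E'
from h import *
r=grab("side"); save(r,"o3s",(220,130,420,330),4)
r=grab("scene"); save(r,"o3c",(260,170,460,320),4)
E
```

```text
39.3667 [598.07  18.03 213.17] [-109.14   -0.26] 93.04256462838391 [-1.41 -4.48  3.45] [-1.01  0.16 -0.06] 15.530474294153839
-70 244 87.81766549754045
-35 209 87.52770655419343
0 182 87.77622378042493
35 149 87.81446701955522
70 115 87.31495951438451
rim front/back 110.32728267978031 -71.60075882321338
z 40 0 [] [] (array([], dtype=float64), array([], dtype=float64))
z 45 0 [] [] (array([], dtype=float64), array([], dtype=float64))
z 50 0 [] [] (array([], dtype=float64), array([], dtype=float64))
z 55 13 [121.48] [123.55] (array([], dtype=float64), array([], dtype=float64))
z 60 1459 [110.88] [142.28] (array([], dtype=float64), array([], dtype=float64))
```

View pics/o3s.png

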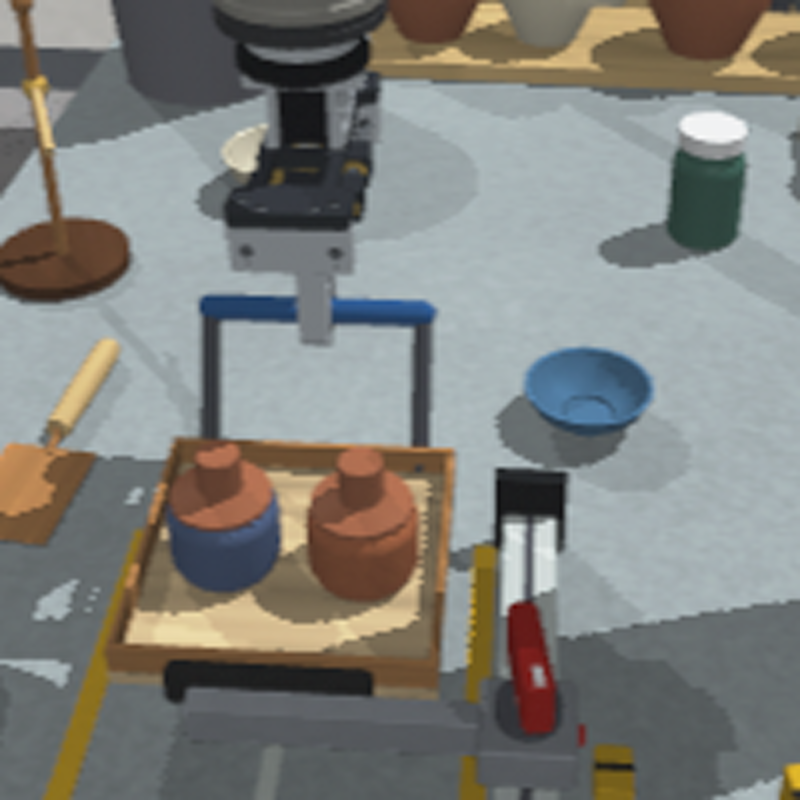

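View pics/o3c.png

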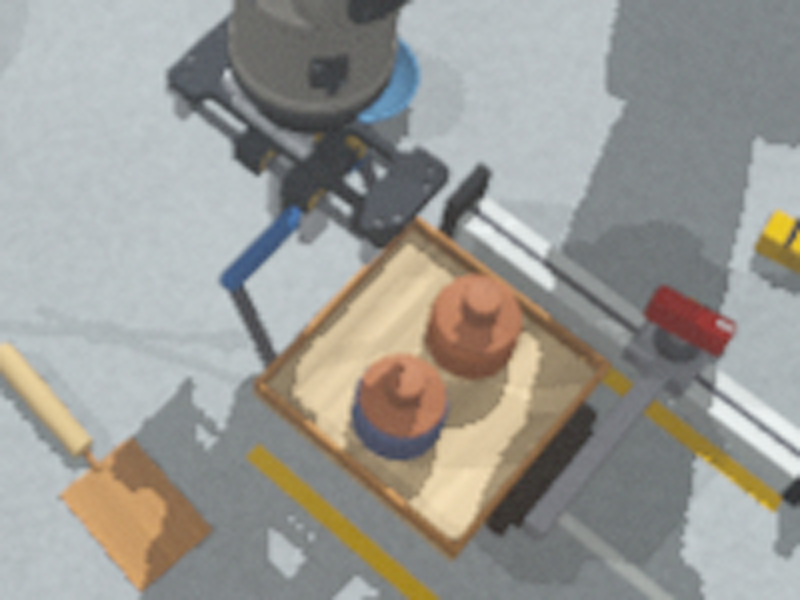

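Request:
step_arm([
  [[0, 0, 0, 0], [0, 0, 0, 0], [0, 0, 0, 0], [0, 0, 0, 0], [0, 0, 0, 0], [0, 0, 0, 0]],
], fingers=5)

```text
time_s: 40.02
ee_pos: [598.1, 18.5, 213.1]
ee_rot: [0.707, -0.019, 0.707, 0.019]
ft_force: [-0.6, 0.2, 0.0]
width: 0.522
```

Request:
step_arm([
  [[0, 0, 1, 0], [0, 0, 3, 0], [0, 0, 6, 0], [0, 0, 9, 0], [0, 1, 12, 0], [0, 4, 14, 0], [0, 7, 14, 0], [0, 7, 14, 0], [0, 7, 14, 0]],
])

```text
time_s: 40.77
ee_pos: [597.9, 90.2, 353.9]
ee_rot: [0.707, -0.02, 0.707, 0.02]
ft_force: [0.2, -0.3, -0.1]
width: 0.529
```

```bash
python3 - <<'E'
from h import *
np.set_printoptions(precision=2,suppress=True)
s=robot.sense(); print(s["time_s"],s["ee_pos"])
r=grab("wrist"); save(r,"p1")
hsv=cv2.cvtColor(r["image"],cv2.COLOR_RGB2HSV)
P,uv=cloud(r); col=hsv[uv[:,1],uv[:,0]].astype(int); L=(P[:,:2]-O)@np.stack([ex,ey],1)
rim=(abs(P[:,2]-64)<3)&(L[:,0]>-90)&(L[:,0]<120)&(abs(L[:,1])<100)&(col[:,1]>60)
rect=cv2.minAreaRect(L[rim].astype(np.float32)); print("rim lane",rect)
for x0 in range(-60,100,30):
    m=rim&(abs(L[:,0]-x0)<12); print(x0,L[m][:,1].max(),L[m][:,1].min())
w=(abs(P[:,2])<8)&(L[:,0]>145)&(L[:,0]<240)&(abs(L[:,1])<15)&(col[:,1]<30)&(col[:,2]>140); print("white",w.sum(),np.median(L[w][:,1]),np.ptp(L[w][:,1]))
for n in("caddy_deck","caddy_nose","stop_face","stop_pointer","mark_line","jar1_knob","jar4_knob","axle_fl","axle_fr","axle_rl","axle_rr"):
    for x in robot.pinpoint("wrist",n)[:2]:
        z=H[n]+(46 if "jar" in n else 0); print(n,round(x["score"],2),np.array(x["point"]),tolane(atz(r,x["point"],z)))
for c in("side","scene"):
    r=grab(c); save(r,"p1"+c)
    for n in("axle_fl","axle_fr","axle_rl","axle_rr"):
        for x in robot.pinpoint(c,n)[:2]: print(c,n,round(x["score"],2),np.array(x["point"]),tolane(atz(r,x["point"],14)))
E
```

```text
40.7667 [597.91  90.17 353.9 ]
rim lane ((20.176315307617188, -0.109130859375), (179.3217010498047, 175.70547485351562), 0.2640431821346283)
-60 86.78553933280061 -87.93259318246537
-30 86.7910549563813 -88.20324755230752
0 87.39091136907493 -87.05054065139804
30 87.74415856754523 -9.016218242926838
60 87.6007379965333 -87.75388554084513
90 87.46630833717867 -86.9897595530326
white 276 -1.210690266070074 13.698162544224106
caddy_deck 0.86 [368.4 176.2] [19.9  -2.59]
caddy_nose 0.89 [442.7 180.2] [120.96  -5.7 ]
caddy_nose 0.4 [469.4  74.1] [154.21 138.83]
stop_face 0.78 [443.4 174.1] [121.68   2.41]
stop_pointer 0.83 [451.1  57.8] [129.85 159.26]
mark_line 0.69 [446.4  43. ] [132.46 185.43]
jar1_knob 0.88 [379.4 150.4] [21.36 37.53]
jar4_knob 0.78 [374.1 216.5] [ 18.5 -35.6]
axle_fl 0.16 [254.2 190.7] [-136.57  -29.68]
axle_fr 0.35 [446.  177.1] [140.56  -8.  ]
axle_rl 0.68 [466.7  73.1] [167.53 146.27]
axle_rl 0.21 [261.2 282.6] [-136.12 -178.57]
axle_rr 0.62 [375.  218.8] [ 36.63 -70.9 ]
scene axle_fl 0.53 [366.1 271.3] [24.1  -5.78]
```

View pics/p1.png

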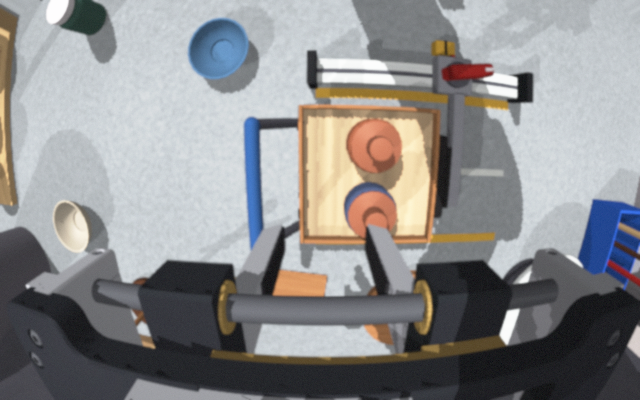

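View pics/p1scene.png

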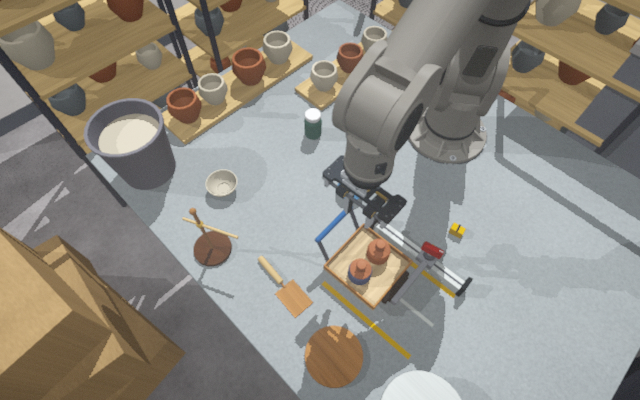

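Request:
step_arm([
  [[0, -2, 0, 0], [0, -5, 0, 0], [0, -9, 0, 0], [0, -13, 0, 0], [0.5, -17, 0, 0], [0.5, -20, 0, 0], [0.5, -22, 0, 0], [0.5, -22, -4, 0], [0.5, -22, -8, 0], [0.5, -22, -12, 0], [0.5, -22, -16, 0], [0.5, -22, -19, 0], [0.5, -22, -21, 0], [0.5, -22, -23, 0], [0.5, -22, -23, 0]],
])

```text
time_s: 43.12
ee_pos: [601.4, -131.3, 119.5]
ee_rot: [0.705, -0.019, 0.709, 0.019]
ft_force: [-1.0, -0.1, -0.1]
width: 0.529
```

```bash
python3 - <<'E'
from h import *
np.set_printoptions(precision=1,suppress=True)
r=grab("wrist"); save(r,"q1"); save(r,"q1c",(430,60,640,260),3.5)
print(r["W"][:3,3])
C=np.array([20.2,-0.3])
for n,p in dict(rl=(-80,62),rr=(-80,-62),fl=(44,62),fr=(44,-62)).items():
    w=fromlane(*(C+np.array(p))); print(n,proj(r,[w[0],w[1],14]))
r=grab("side"); save(r,"q1s",(240,230,360,330),6)
E
```

```text
[ 528.6 -134.2  201.7]
rl [576.5 158.4]
rr [547.  298.2]
fl [648.3 166.8]
fr [622.1 280.4]
```

View pics/q1.png

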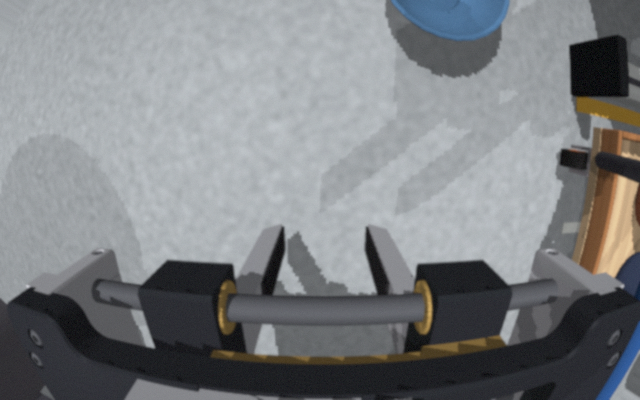

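View pics/q1c.png

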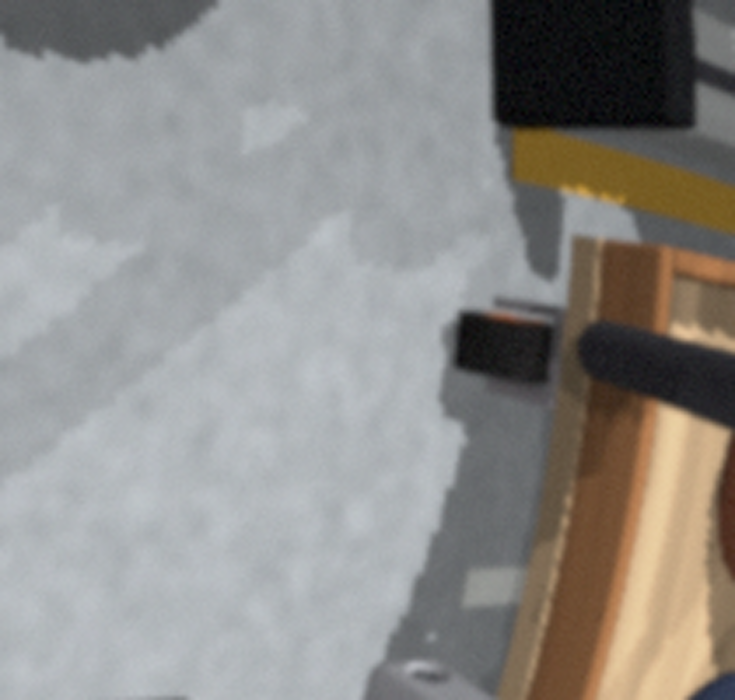

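View pics/q1s.png

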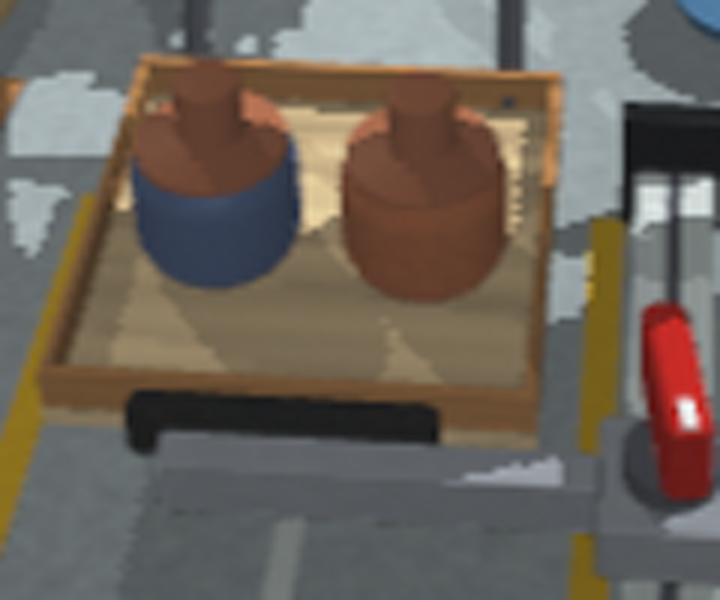

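Request:
step_arm([
  [[0, 0, 4, 0], [0, 0, 8, 0], [0, 0, 12, 0], [0, 0, 16, 0], [-1, 2, 18, 0], [-2, 5, 18, 0], [-4, 9, 18, 0], [-6, 13, 18, 0], [-8, 17, 18, 0], [-10, 21, 18, 0], [-12, 25, 18, 0], [-13.5, 29, 18, 0], [-15, 33, 18, 0], [-15, 36.5, 18, 0], [-15, 38, 18, 0], [-15, 38, 18, 0], [-15, 38, 18, 0]],
])

```text
time_s: 44.63
ee_pos: [453.0, 249.5, 304.7]
ee_rot: [0.707, -0.019, 0.706, 0.02]
ft_force: [0.4, -0.6, 0.0]
width: 0.535
```

```bash
python3 - <<'E'
from h import *
np.set_printoptions(precision=2,suppress=True)
s=robot.sense();print(s["time_s"],s["ee_pos"],s["qvel"])
r=grab("wrist"); save(r,"r1",(260,130,400,250),5.5)
for n in("stop_pointer","mark_line"):
    for x in robot.pinpoint("wrist",n)[:2]: print(n,x["point"],tolane(atz(r,x["point"],H[n])))
E
```

```text
44.6333 [453.04 249.47 304.72] [ 0.03 -0.01  0.03  0.02  0.   -0.    0.02]
stop_pointer [325.5, 156.8] [131.43 163.62]
stop_pointer [115.0, 152.7] [-143.92  176.87]
mark_line [325.2, 136.9] [131.08 184.53]
mark_line [339.7, 55.9] [147.67 281.05]
```

View pics/r1.png

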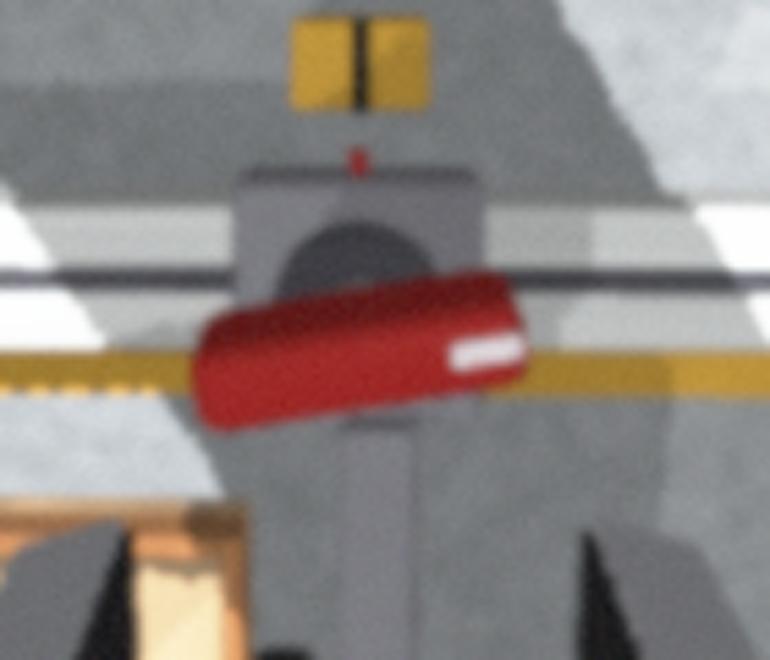

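```bash
python3 -c "
from bench import robot
print(robot.sense()['time_s']);print(robot.sign_off())"
```

```text
44.7833
the job is handed in; nothing more can be done
None
```

The job is handed in at 44.8 s of the 210 s. I slackened the clamp, slid the stop to the smaller yellow tab and clamped it again. Then I stood the two jars that were there (terracotta and slate-blue) on the caddy's deck. Last, I rolled the caddy straight for about 14 cm, nose first, up against the stop.

**Last checks:**
- **Stop:** the pointer is within about 0.5 mm of the black line, checked again after the caddy touched the stop. The clamp went to its end stop, where the torque rose to about 0.7 N m.
- **Jars:** both are upright on the deck.
- **Caddy:** it sits within about 1 mm of the white line and about 0.3° of square. The nose was pressed to the stop with about 9 N, eased to 4.5 N before I let go. The camera still shows it touching.
- **Castors:** I could see only the rear left one, and it trails straight. I take the other three to be straight from the roll, but have not seen them.
- **Wheels on the bench:** I judged this from the wrist force while rolling, which stayed 1 to 5 N downward on the handle. I did not see the wheels directly.
- **Bystanders:** I never touched them. They look undisturbed in the pictures, but I did not measure their positions again.

**Disagreements:** some of the networks' single points were a few millimetres off, such as the mark line and the nose. Their guesses for the hidden castors were of no use. For the pointer and caddy checks I used the pictures and depth readings instead.

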